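Hang the drip grate beside the strainer on one hook

ROBOT

A 6-joint arm with a two-finger parallel gripper is mounted at the origin on a cart in front of the work surface, level with it; the furniture and walls round the work are solid. World frame = base frame: x ahead of the robot, y to its left, z up, the work surface at z = 0. Lengths are in m, angles in rad, forces in N, time in s.
With the tool pointing down it reaches from about 0.375 to 0.975 m from the base axis. Payload 3.8 kg.
Tool frame: the origin (TCP) lies midway between the tips of the shut fingers; the grasp point (between the pads) lies bot.grasp_offset behind it (bot.grasp_offset is the distance from the TCP to the grasp point, in m); z points along the fingers, y is the direction in which the jaws open and shut (so a half turn about z gives the same grasp; the last joint's range is limited). The gripper opens to 85 mm and grips with 20 to 120 N. Pads are 22 mm wide; open, the fingers measure 114 mm over their backs; the gripper's body (76 mm by 85 mm) begins 54 mm behind the grasp point. The pads swing forward as they close: fully open they stand 13 mm farther back than shut.
Start: joints at [1.264, 0.264, 1.604, -0, 1.274, -0.037], TCP at [0.18, 0.651, 0.206] pointing down, gripper open.
Joint ranges: [-2.63, 2.63], [-0.94, 2.18], [0.31, 2.57], [-1.31, 4.45], [0, 2.66], [-2.55, 2.55]. Speed limits (rad/s): [2.57, 2.57, 3.14, 3.14, 3.14, 3.14].

INTERFACE

Orientations are given as a rotation vector (axis times angle).
In Python, from workcell import read_state, viewer, job, bot gives the robot as it stands.
- The arm moves only by the shell command python3 -m crank 'ROWS' [FORCE]. ROWS is text: rows parted by semicolons, each of 7 numbers parted by spaces: the shift along the tool's x, y, z in mm, then the turn, a rotation vector about the tool's x, y, z in rad, then the closure in counts, from 0 (fully open) to 255 (shut). A call has 1 to 20 rows; each row is the pose to reach, as a shift and turn from the pose commanded when the call began, along the tool's axes at that moment; what a row does not reach only later rows make up. A row lasts 1/8 s, in which the tool goes at most 62.5 mm and 10.7 degrees, less where a joint would pass 70% of its speed; a pose out of reach is approached as far as the arm can. A call with a gripper value outside its range is refused whole. The fingers move at their own pace and stop on an object; FORCE is the grip in N (left out, the last holds). Time passes only in rows, so rows that repeat a pose let the fingers close. It gives the time, the measured TCP pose, the force and the opening at its end, in the units of the state.
- read_state(): the state, without advancing time (a new reading comes with each control period).
- viewer.read_camera(name): name is "scene" or "top"; returns a dict with "pixels" (420x560x3 uint8, red, green, blue), "vertical_fov" (degrees; the focal length in pixels is half the picture's height over the tangent of half this angle, whatever the lens; pixels are square), "cx", "cy" (the principal point, pixels), "view" (4x4, takes a point from world to camera coordinates). Camera axes: x right, y up, looking along -z (the intrinsics and any distortion apply to the point x, -y, -z); pixel columns grow to the right and rows downward; lengths in m; the calibration is good to about 2 mm. A picture is of the moment at which its call begins. There is no depth.
- job.finish_job(): hands the job in, once; it reports no verdict.
The state is a dict: "time": time; "q": joint angles; "joint_vel": joint speeds; "joint_torque": joint torques, N m; "tool_pos": TCP position; "tcp_rot": TCP orientation; "wrist_force": force on the tool from outside, world axes, zero at the start; "torque": the same for the moment, N m; "width": opening from 0.0 (shut) to 1.0 (fully open).
Only numpy, scipy, OpenCV 4.12 (cv2) and the standard library are available. Lean on these libraries where they do the work, as an engineer would, in place of code of your own. Each camera call takes 0.05 s, during which the arm holds its last target.

TASK

Take the washed drip grate by its stem out of the draining block and hang it on the hook in front of the round strainer that already hangs there. With the grate, gently slide the strainer back along the hook until you feel the sprung stop behind it press back, let the two touch there, then let go so that both hang side by side on the hook. Do not ram or force anything, do not knock the strainer off the hook, and leave the things standing around alone.

Things in the scene. Friction and masses are not known exactly. Their poses are not given: they have to be found in the camera images.
- grate: flat steel drip grate to be hung, 6 mm thick (x), about 0.14 kg (+-30 %). Origin: middle of its lower edge; z up, y along its width. Barred panel 110 mm wide, z 0 to 90; above it a neck 32 mm wide with an upright slot 16 mm wide, z 90 to 116; then a 10 mm bar and a stem up to z 172. Stands upright in the draining block, yaw as the block's; both faces are alike
- grate_eye (a point): point on the grate: middle of the upper edge of its hanging slot (116 mm above its origin); this edge rests on top of the prong when it hangs
- grate_stem (a point): point on the grate's finger stem, 152 mm above its origin: pinch it here across its 24 mm width (y); the stem is 6 mm thick and runs from z 126 to 172. Fingertips must stay above z 130 to clear the strainer's tab
- strainer: round flat steel strainer, 84 mm diameter, 6 mm thick (x), about 0.12 kg (+-30 %), already hanging on the hook by a slotted tab. Origin at its lowest point, z up. Tab 32 mm wide, top at z 114; slot 16 mm wide, z 84 to 106. It slides along the prong with a drag of about 1 N, under 2 N
- hook_stand: fixed dark steel stand with one hook; origin on the table under the foot. Foot 130 x 100 mm, 12 mm thick (rear rib 21 mm). Post 26 mm wide, 189 mm tall, front face at x = +30 mm. From it, at z = 170 mm, the prong (round rod, 8 mm diameter) runs level along -x, towards the robot, for 90 mm, then bends up at 45 degrees for 12 mm more along x and 12 mm up
- prong_root (a point): point on the prong's axis at the post's face; axes as the stand's. Behind the strainer a clamp collar on the prong carries the stop, a sprung rubber buffer 26 mm in diameter. Its front is 18 to 44 mm from the post, set anew each time and not measured; up to 38 mm from the strainer. It starts to give at 2 N, then 4 N per mm, and is solid after 3 mm (14 N)
- strainer_eye (a point): point on the strainer: middle of the upper edge of its slot (106 mm above the origin), which rests on top of the prong
- prong_tip (a point): point on the prong's axis at the end of its upturned tip: 102 mm in front of the root along -x and 12 mm higher; the rod's round end reaches 4 mm further
- drain_block: fixed white plastic block 70 x 150 mm with a straight slot along its y in which the grate stands; origin at the centre of its underside; slot 9 mm wide, 114 mm long, floor at z = 10 mm, top of its walls at z = 42 mm
- pepper: glass pepper shaker with steel cap, 43 mm wide, 75 mm tall; origin at the centre of its underside; leave standing
- spout: spare valve spout, cream plastic, 33 mm wide, 48 mm tall; origin at the centre of its underside; leave standing
- picks: toothpick jar, 46 mm wide, 66 mm tall; origin at the centre of its underside; leave standing
- bowl: upturned white bowl, 89 mm wide, 53 mm tall; origin at the centre of its underside; leave standing
There are look-alikes about, which are no part of the job. What is shaped like the strainer but orange is not meant.

How it is judged:
On the way, in this order (a step that is already met when the one before it is completed fails the run):
1. the grate's slot is over the prong, past the upturned tip, in front of the strainer (x of grate_eye in the frame of prong_root between -0.088 and 0 m and y of grate_eye in the frame of prong_root between -0.008 and 0.008 m and z of grate_eye in the frame of prong_root above -0.004 m and x of grate_eye in the frame of strainer_eye below 0 m), for 0.1 s.
2. the grate presses the strainer against the sprung stop with more than 2.5 N (x of grate_eye in the frame of prong_root between -0.088 and 0 m and y of grate_eye in the frame of prong_root between -0.008 and 0.008 m and z of grate_eye in the frame of prong_root above -0.004 m and contact force between grate and strainer above 2.5 N), for 0.2 s.
At the end, for the whole second after the job is handed in: Grate and strainer both hang seated on the level part of the prong (eye sites within 8 mm sideways of its axis, 4 below to 9 mm above it), grate in front, eye sites within 12 mm of each other, both within 0.15 rad of upright, under 0.02 m/s, released (all of step 1 and x of strainer_eye in the frame of prong_root between -0.088 and 0 m and y of strainer_eye in the frame of prong_root between -0.008 and 0.008 m and z of strainer_eye in the frame of prong_root between -0.004 and 0.009 m and z of grate_eye in the frame of prong_root below 0.009 m and distance between grate_eye and strainer_eye below 0.012 m and angle between each of grate, strainer's own z axis and vertical below 0.15 rad and linear speed of each of grate, strainer below 0.02 m/s and contact force between the fingers and grate below 0.05 N); the robot touches nothing.
It fails at once if the strainer is pressed by the grate with more than 12 N (contact force between grate and strainer above 12 N).
It fails at once if the grate is forced against the hook with more than 20 N (contact force between grate and hook_stand above 20 N).
It fails at once if the strainer comes off the hook (not (x of strainer_eye in the frame of prong_root between -0.094 and 0 m and z of strainer_eye in the frame of prong_root above -0.01 m and angle between strainer's own z axis and vertical below 0.6 rad)).
It fails at once if a bystander is moved by more than 20 mm (distance of any of pepper, spout, picks, bowl from where it was at the start of the episode above 0.02 m).
It also fails if it takes over 58 s, if anything falls off the work surface, if the arm or the gripper's body presses on something with over 40 N, if the wrist force passes 120 N, or if a joint passes its speed limit or range.

## Working session

There is one attempt and no reset: what is moved stays moved. The work goes in short steps, Python scripts to look and compute and a shell command to move; the robot and the scene stay as the last step left them, time stands still between calls to the robot, and variables do not carry over. Pictures are saved under pics/ and viewed, and the job is handed in when it is done.

```bash
ls; mkdir -p pics; python3 - <<'E'
from workcell import read_state, viewer, job, bot
import cv2
s=read_state();print(s, bot.grasp_offset)
for n in("scene","top"):
    d=viewer.read_camera(n);cv2.imwrite(f"pics/{n}0.png",d["pixels"][:,:,::-1]);print(n,{k:v for k,v in d.items() if k!="pixels"})
E
```

```text
pics
{'time': 0.0, 'q': array([ 1.26410695e+00,  2.64756410e-01,  1.60535304e+00,  2.25053201e-05,
        1.27368780e+00, -3.68829689e-02]), 'joint_vel': array([-0.0006686 ,  0.0006484 , -0.0002576 , -0.00029411,  0.00044256,
       -0.00091812]), 'joint_torque': array([ 1.68099145e-03, -5.15106654e+01, -3.67323089e+01,  1.52803773e-05,
        1.27384550e-02,  3.83652491e-06]), 'tool_pos': array([0.1796679 , 0.64984966, 0.2049712 ]), 'tcp_rot': array([-0.4224831 , -3.11265159,  0.00340579]), 'wrist_force': array([-0.49556786,  0.51879546,  0.4148037 ]), 'torque': array([-0.03424111, -0.00903477, -0.04616978]), 'width': 1.0015045943292862} 0.0187
scene {'vertical_fov': 48.50374321456964, 'cx': 281.9668298544065, 'cy': 207.6527786065721, 'view': array([[ 0.7598061 , -0.64996457,  0.01551592, -0.51113278],
       [ 0.41867616,  0.50741016,  0.75315682, -0.27994033],
       [-0.49739819, -0.565757  ,  0.65765801, -0.98036212],
       [ 0.        ,  0.        ,  0.        ,  1.        ]])}
top {'vertical_fov': 46.89523071956163, 'cx': 281.4823779918711, 'cy': 208.14804307946568, 'view': array([[-0.02374183, -0.99966688,  0.01012225, -0.09082029],
       [ 0.99175281, -0.02227587,  0.12621471, -0.61293871],
       [-0.12594718,  0.01303534,  0.9919513 , -1.24093533],
       [ 0.        ,  0.        ,  0.        ,  1.        ]])}
```

View pics/scene0.png

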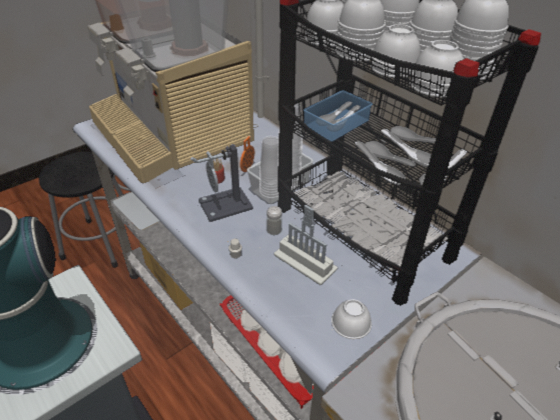

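View pics/top0.png

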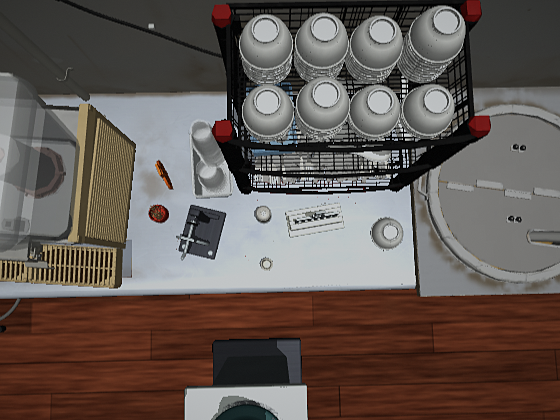

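```bash
cat > h.py <<'E'
import numpy as np, cv2
from workcell import read_state, viewer, job, bot
def cam(n):
    d=viewer.read_camera(n); d["f"]=210/np.tan(np.radians(d["vertical_fov"])/2); return d
def proj(d,p):
    p=np.atleast_2d(p); c=p@d["view"][:3,:3].T+d["view"][:3,3]
    return np.c_[d["cx"]+d["f"]*c[:,0]/-c[:,2], d["cy"]-d["f"]*c[:,1]/-c[:,2]]
def ray(d,u):
    R=d["view"][:3,:3];o=-R.T@d["view"][:3,3]
    v=np.array([(u[0]-d["cx"])/d["f"],-(u[1]-d["cy"])/d["f"],-1]);return o,R.T@v
def onz(d,u,z):
    o,v=ray(d,u);return o+v*(z-o[2])/v[2]
def tri(d1,u1,d2,u2):
    A=[];b=[]
    for d,u in((d1,u1),(d2,u2)):
        o,v=ray(d,u);v/=np.linalg.norm(v);P=np.eye(3)-np.outer(v,v);A.append(P);b.append(P@o)
    x=np.linalg.lstsq(np.vstack(A),np.hstack(b),rcond=None)[0]
    return x,[proj(d,x)[0]-u for d,u in((d1,u1),(d2,u2))]
def crop(d,x,y,w,h,s,fn):
    im=d["pixels"][y:y+h,x:x+w,::-1]; im=cv2.resize(im,None,fx=s,fy=s,interpolation=cv2.INTER_CUBIC)
    for k in range(0,w,10): cv2.putText(im,str(x+k),(k*s,8),0,.3,(0,0,255),1); cv2.line(im,(k*s,8),(k*s,12),(0,0,255),1)
    for k in range(0,h,10): cv2.putText(im,str(y+k),(0,k*s+3),0,.3,(0,0,255),1)
    cv2.imwrite("pics/"+fn,im)
E
python3 - <<'E'
from h import *
s=cam("scene");t=cam("top")
crop(s,190,135,100,90,8,"s1.png");crop(s,265,195,90,70,8,"s2.png");crop(t,145,190,100,75,8,"t1.png");crop(t,250,195,100,60,8,"t2.png")
E
```

```text
(no output)
```

View pics/s1.png

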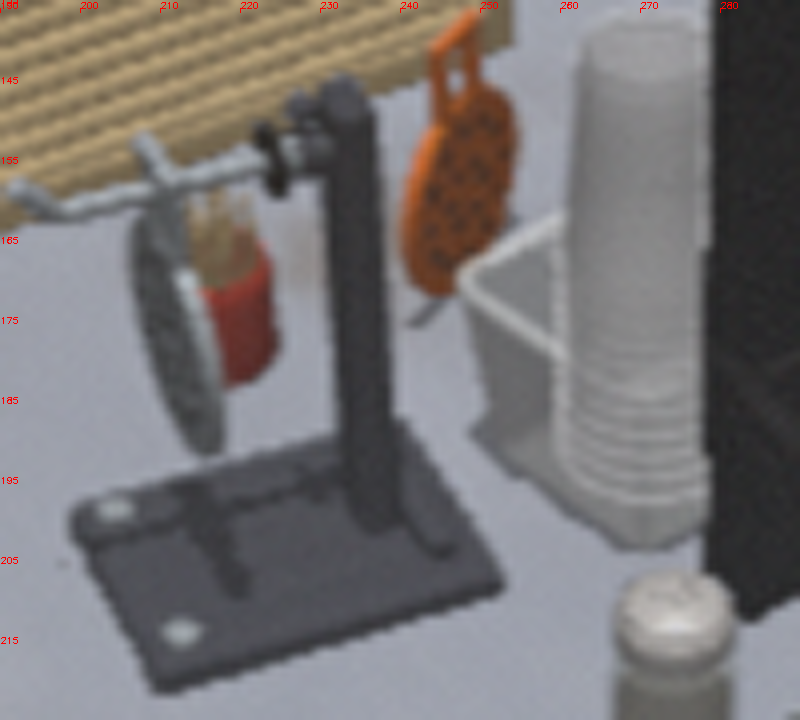

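View pics/s2.png

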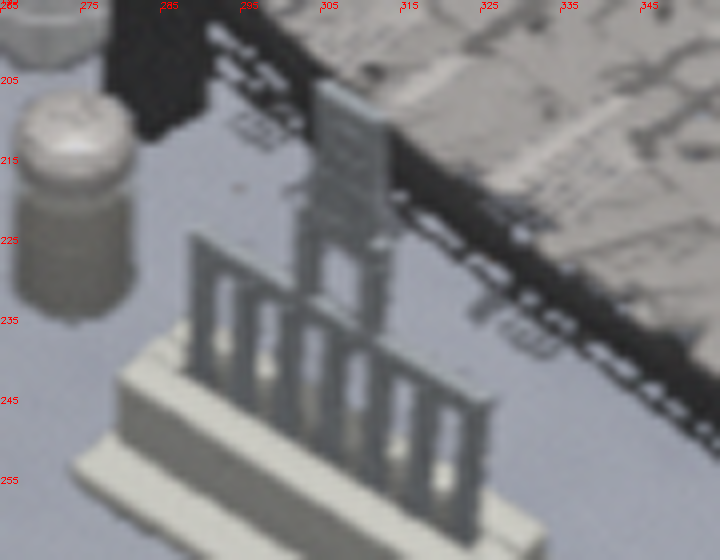

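View pics/t1.png

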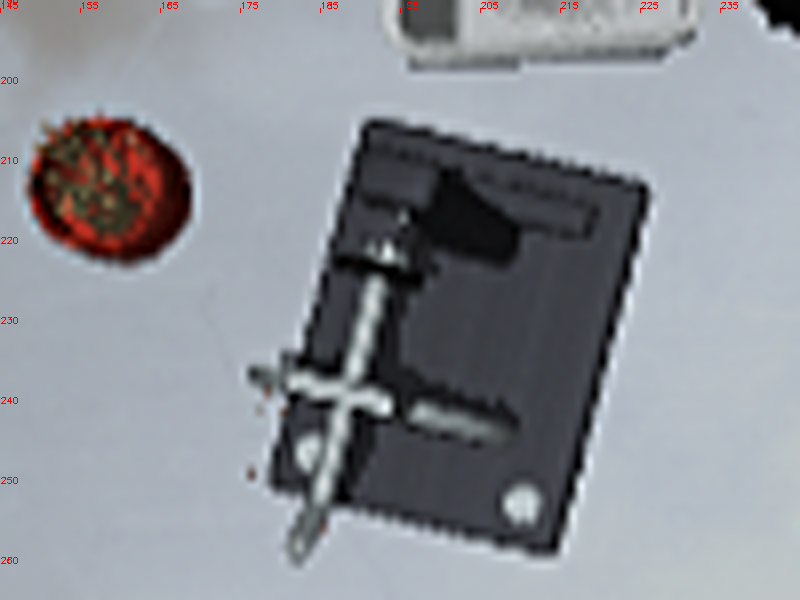

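View pics/t2.png

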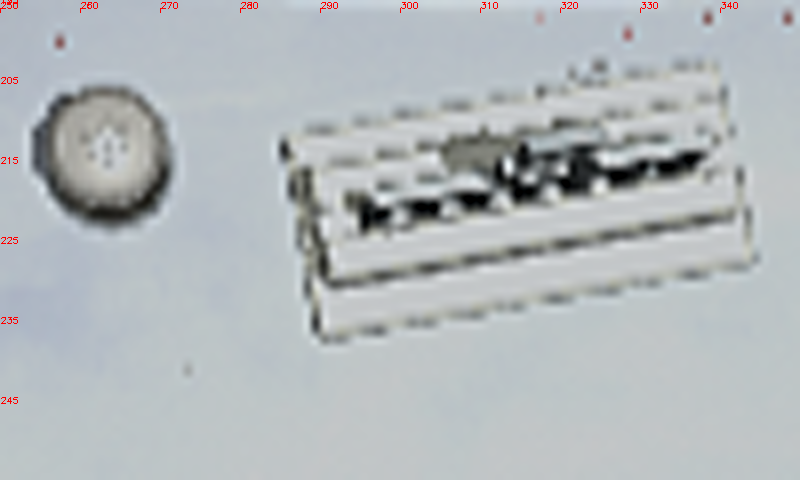

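```bash
python3 - <<'E'
from h import *
s=cam("scene");t=cam("top")
T=lambda X,Y:(145+X/8-.5+.06,190+Y/8-.5+.06)
print("foot z=12")
c=[onz(t,T(*q),0.010) for q in((368,120),(650,187),(557,555),(270,487))]
for i in range(4):
    e=c[(i+1)%4]-c[i];print(c[i].round(4),np.linalg.norm(e).round(4),np.degrees(np.arctan2(e[1],e[0])).round(2))
print("prong along t",*[onz(t,T(*q),.17).round(4) for q in((375,280),(322,495),(345,400))], "tip",onz(t,T(297,550),.182))
S=lambda X,Y:(190+X/8-.44,135+Y/8-.44)
S2=lambda X,Y:(265+X/8-.44,195+Y/8-.44)
print("tip tri",tri(t,T(295,550),s,S(18,192)))
print("strainer tab top tri",tri(t,T(345,395),s,S(150,145)))
T2=lambda X,Y:(250+X/8-.44,195+Y/8-.44)
print("block")
c=[onz(t,T2(*q),0.0) for q in((318,340),(757,262))];e=c[1]-c[0];print(c,np.linalg.norm(e),np.degrees(np.arctan2(e[1],e[0])))
c=[onz(t,T2(*q),0.042) for q in((325,283),(745,212),(727,128),(303,165))]
for i in range(4):
    e=c[(i+1)%4]-c[i];print(c[i].round(4),np.linalg.norm(e).round(4),np.degrees(np.arctan2(e[1],e[0])).round(2))
print("stem top", tri(t,T2(562,140),s,S2(352,100)))
print("bystanders",onz(t,T2(105,155),.075),)
E
```

```text
foot z=12
[0.6297 0.1401 0.01  ] 0.0981 -104.72
[0.6048 0.0452 0.01  ] 0.1269 165.35
[0.482  0.0773 0.01  ] 0.0987 75.42
[0.5068 0.1727 0.01  ] 0.1271 -14.88
prong along t [0.5599 0.1099 0.17  ] [0.4971 0.1254 0.17  ] [0.5247 0.1187 0.17  ] tip [0.48087836 0.13034888 0.182     ]
tip tri (array([0.48132634, 0.13104075, 0.18018821]), [array([ 0.10298445, -0.16899561]), array([-0.18153457,  0.0038711 ])])
strainer tab top tri (array([0.52390485, 0.11622274, 0.18750404]), [array([-0.29702784,  0.47527364]), array([ 0.5097348 , -0.02062109])])
block
[array([ 0.53635098, -0.12477623,  0.        ]), array([ 0.55939613, -0.27448574,  0.        ])] 0.1514728243265371 -81.24900832821513
[ 0.5522 -0.1264  0.042 ] 0.1403 -81.7
[ 0.5725 -0.2652  0.042 ] 0.0284 9.82
[ 0.6004 -0.2604  0.042 ] 0.1405 93.72
[ 0.5913 -0.1202  0.042 ] 0.0396 -170.95
stem top (array([ 0.58171948, -0.1931201 ,  0.18013578]), [array([ 0.06837329, -0.09179814]), array([-0.11949187,  0.01517623])])
bystanders [ 0.59226838 -0.05592801  0.075     ]
```

```bash
python3 - <<'E'
from h import *
s=cam("scene");t=cam("top")
for u in((282,211),(293,203),(400,303),(412,295)): print("rack foot",onz(s,u,0))
for u in((250,198),(392,186),(415,165)): print("rack lower front top view",onz(t,u,0.03))
print(tri(s,(466,69),t,(310,129)),tri(s,(466,69),t,(479,127)))
from scipy.spatial.transform import Rotation as R
print(R.from_rotvec(read_state()["tcp_rot"]).as_matrix().round(3))
print(proj(s,[[.18,.65,.2]]),proj(t,[[.18,.65,.2]]),proj(t,[[.0,0,.2]]))
E
```

```text
rack foot [ 6.61854908e-01 -1.28377103e-02  1.11022302e-16]
rack foot [ 0.70840388 -0.00667443  0.        ]
rack foot [ 6.63768658e-01 -4.26914418e-01  1.11022302e-16]
rack foot [ 0.70367095 -0.43030365  0.        ]
rack lower front top view [ 0.6410388  -0.02172147  0.03      ]
rack lower front top view [ 0.66513169 -0.40322537  0.03      ]
rack lower front top view [ 0.72123857 -0.4685266   0.03      ]
(array([ 0.76384949, -0.24966078,  0.46613275]), [array([-62.07056167,   3.65958269]), array([ 51.62979198, -36.10714505])]) (array([ 0.66923091, -0.41841209,  0.56045958]), [array([-0.97954351,  0.33760581]), array([ 0.74374189, -0.61695204])])
[[-0.964  0.267 -0.   ]
 [ 0.267  0.964 -0.   ]
 [ 0.    -0.    -1.   ]]
[[ -1.31551918 109.1963938 ]] [[-58.87702203 402.25986682]] [[240.24396445 481.08471919]]
```

```bash
python3 - <<'E'
from h import *
s=cam("scene");t=cam("top")
S2=lambda X,Y:(265+X/8-.44,195+Y/8-.44)
T2=lambda X,Y:(250+X/8-.44,195+Y/8-.44)
a=onz(s,S2(192,235),.1);b=onz(s,S2(490,398),.1);e=b-a
print("panel",a,b,(a+b)/2,np.linalg.norm(e),np.degrees(np.arctan2(e[1],e[0])))
a=onz(s,S2(318,85),.182);b=onz(s,S2(390,118),.182);e=b-a
print("stem",a,b,(a+b)/2,np.linalg.norm(e),np.degrees(np.arctan2(e[1],e[0])))
a=onz(t,T2(521,145),.182);b=onz(t,T2(603,132),.182);e=b-a
print("stem top",a,b,(a+b)/2,np.linalg.norm(e),np.degrees(np.arctan2(e[1],e[0])))
b=onz(t,T2(706,160),.1);a=onz(t,T2(345,205),.1);e=b-a
print("panel top",a,b,(a+b)/2,np.linalg.norm(e),np.degrees(np.arctan2(e[1],e[0])))
T=lambda X,Y:(145+X/8-.44,190+Y/8-.44)
c=[onz(t,T2(*q),0.0) for q in((318,340),(757,262))]
print((c[0]+c[1])/2+.035*np.array([np.cos(.15),np.sin(.15),0]))
from scipy.spatial.transform import Rotation as R
st=read_state();M=R.from_rotvec(st["tcp_rot"]).as_matrix()
for tgt in([.582,-.194,.27],):
  print((M.T@(np.array(tgt)-st["tool_pos"])*1000).round(1))
E
```

```text
panel [ 0.56903119 -0.14311859  0.1       ] [ 0.58989538 -0.24886315  0.1       ] [ 0.57946328 -0.19599087  0.1       ] 0.10778323536673813 -78.8384835079184
stem [ 0.57743755 -0.18400837  0.182     ] [ 0.58337019 -0.20703647  0.182     ] [ 0.58040387 -0.19552242  0.182     ] 0.02378002637946668 -75.55323690078615
stem top [ 0.58008335 -0.18069945  0.182     ] [ 0.58337916 -0.20489647  0.182     ] [ 0.58173126 -0.19279796  0.182     ] 0.02442044552512081 -82.24362018063003
panel top [ 0.57188555 -0.13155266  0.1       ] [ 0.58352541 -0.24549252  0.1       ] [ 0.57770548 -0.18852259  0.1       ] 0.11453286645481613 -84.16701971669316
[ 0.58248055 -0.19440065  0.        ]
[-612.7 -706.8  -63.7]
```

```bash
python3 -m crank '0 0 -50 0 0 0 0;0 0 -95 0 0 0 0;-50 -58 -95 0 0 -0.05 0;-100 -115 -95 0 0 -0.1 0;-150 -173 -95 0 0 -0.15 0;-190 -219 -95 0 0 -0.2 0;-230 -265 -95 0 0 -0.25 0;-270 -311 -95 0 0 -0.3 0;-310 -358 -95 0 0 -0.35 0;-350 -404 -95 0 0 -0.4 0;-390 -450 -95 0 0 -0.42 0;-430 -496 -95 0 0 -0.428 0;-470 -542 -95 0 0 -0.428 0;-510 -588 -95 0 0 -0.428 0;-550 -634 -95 0 0 -0.428 0;-590 -680 -95 0 0 -0.428 0;-612 -707 -80 0 0 -0.428 0;-612 -707 -64 0 0 -0.428 0;-612 -707 -64 0 0 -0.428 0;-612 -707 -64 0 0 -0.428 0' 80
cat >> h.py <<'E'
from scipy.spatial.transform import Rotation as R
def pose():
    st=read_state();return st,st["tool_pos"],R.from_rotvec(st["tcp_rot"]).as_matrix()
E
python3 - <<'E'
from h import *
st,p,M=pose();print(st["time"],p,M.round(3),st["q"].round(3),st["wrist_force"].round(2))
y=np.array([-np.sin(np.radians(9)),np.cos(np.radians(9)),0])
print((M.T@(np.array([.5815,-.194,.1435])-p)*1000).round(1), np.degrees(np.arctan2(*M[1::-1,1][[0,1]])))
s=cam("scene");t=cam("top");crop(s,230,100,140,110,6,"s3.png");crop(t,240,130,140,110,6,"t3.png")
print(proj(t,p),proj(s,p))
E
```

```text
time: 3.0
tool_pos: [0.5812, -0.1927, 0.2709]
tcp_rot: [-0.25, 3.131, 0.0]
wrist_force: [0.4, 0.4, 0.6]
width: 1.006
3.0 [ 0.58115525 -0.19268291  0.27094986] [[-0.987 -0.159  0.001]
 [-0.159  0.987  0.   ]
 [-0.001  0.    -1.   ]] [-0.361  0.113  1.664  0.     1.365 -2.091] [0.37 0.36 0.64]
[-1.000e-01 -1.400e+00  1.274e+02] 99.13986886507523
[[323.4109891  207.26381612]] [[310.38155119 174.58701344]]
```

View pics/s3.png

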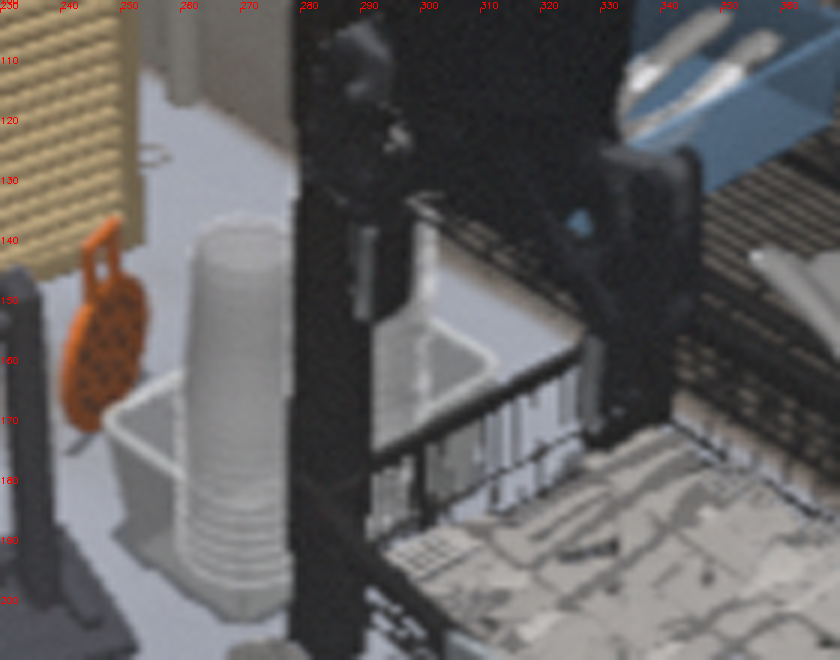

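View pics/t3.png

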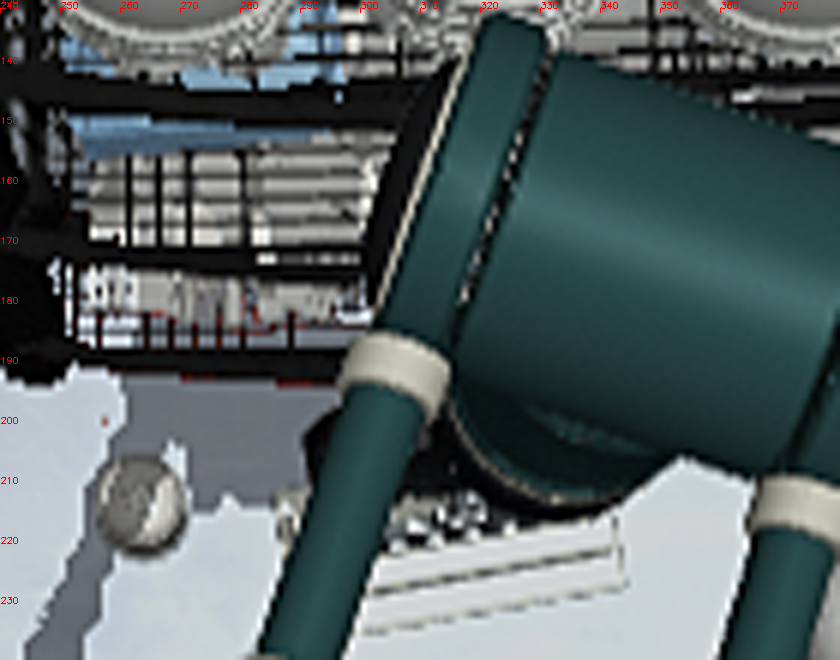

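```bash
python3 - <<'E'
from h import *
t=cam("top");s=cam("scene")
for z in(.35,.4,.45,.5,.55): print(z,onz(t,(323,131),z)[:2],onz(t,(345,140),z)[:2])
# pads in scene
p1=(230+365/6,100+318/6);p2=(230+592/6,100+430/6)
for z in(.271,.284): print(onz(s,p1,z),onz(s,p2,z),(onz(s,p1,z)+onz(s,p2,z))/2)
cv2.imwrite("pics/s4.png",s["pixels"][:,:,::-1]);cv2.imwrite("pics/t4.png",t["pixels"][:,:,::-1]);print(read_state()["joint_torque"].round(1))
E
```

```text
0.35 [ 0.7279609  -0.18933542] [ 0.70818056 -0.2335176 ]
0.4 [ 0.71344268 -0.18406724] [ 0.6946934  -0.22594642]
0.45 [ 0.69892447 -0.17879907] [ 0.68120624 -0.21837524]
0.5 [ 0.68440625 -0.1735309 ] [ 0.66771908 -0.21080406]
0.55 [ 0.66988803 -0.16826272] [ 0.65423192 -0.20323288]
[ 0.60199283 -0.10667524  0.271     ] [ 0.61825687 -0.20992479  0.271     ] [ 0.61012485 -0.15830001  0.271     ]
[ 0.58917835 -0.12067644  0.284     ] [ 0.60508555 -0.22166064  0.284     ] [ 0.59713195 -0.17116854  0.284     ]
[ -0.1 -43.8 -37.5  -0.   -0.    0. ]
```

View pics/s4.png

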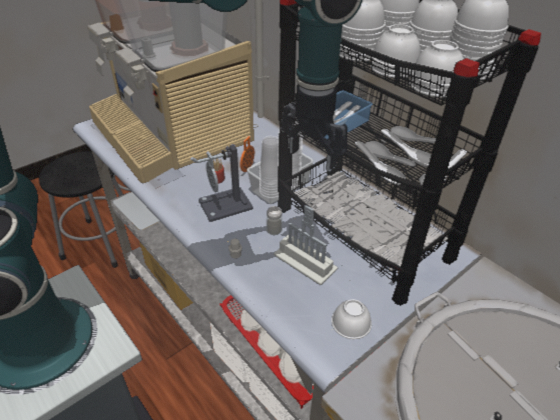

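View pics/t4.png

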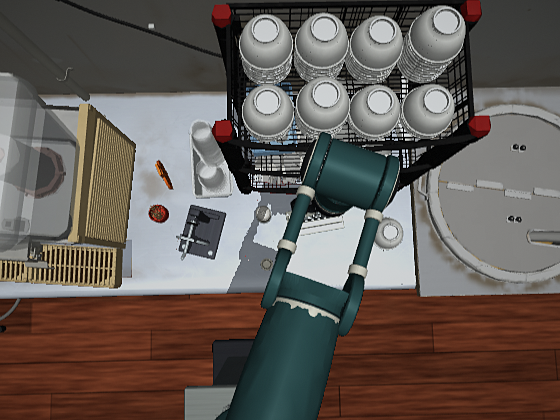

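```bash
python3 -m crank '-3 -1 10 0 -0.09 0 0;-3 -1 20 0 -0.175 0 0;-3 -1 50 0 -0.175 0 0;-3 -1 80 0 -0.175 0 0;-3 -1 105 0 -0.175 0 0;-3 -1 118 0 -0.175 0 0;-3 -1 126 0 -0.175 0 0;-3 -1 126 0 -0.175 0 0;-3 -1 126 0 -0.175 0 0' 80
python3 - <<'E'
from h import *
st,p,M=pose();print(p,M.round(3),st["wrist_force"].round(2),st["torque"].round(2))
s=cam("scene");t=cam("top");crop(s,250,150,120,100,6,"s5.png");crop(t,240,150,140,110,6,"t5.png")
E
```

```text
time: 4.32
tool_pos: [0.5853, -0.1948, 0.1455]
tcp_rot: [-0.235, 2.956, 0.019]
wrist_force: [0.1, -0.3, -0.2]
width: 1.001
[ 0.58528222 -0.19477099  0.1455411 ] [[-0.972 -0.158  0.174]
 [-0.155  0.987  0.027]
 [-0.176 -0.001 -0.984]] [ 0.1  -0.33 -0.2 ] [-0.01  0.08 -0.  ]
```

View pics/s5.png

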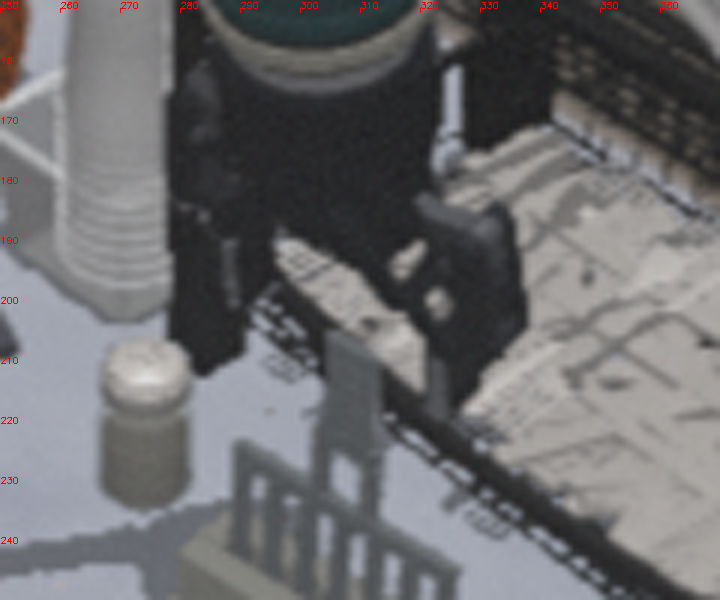

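View pics/t5.png

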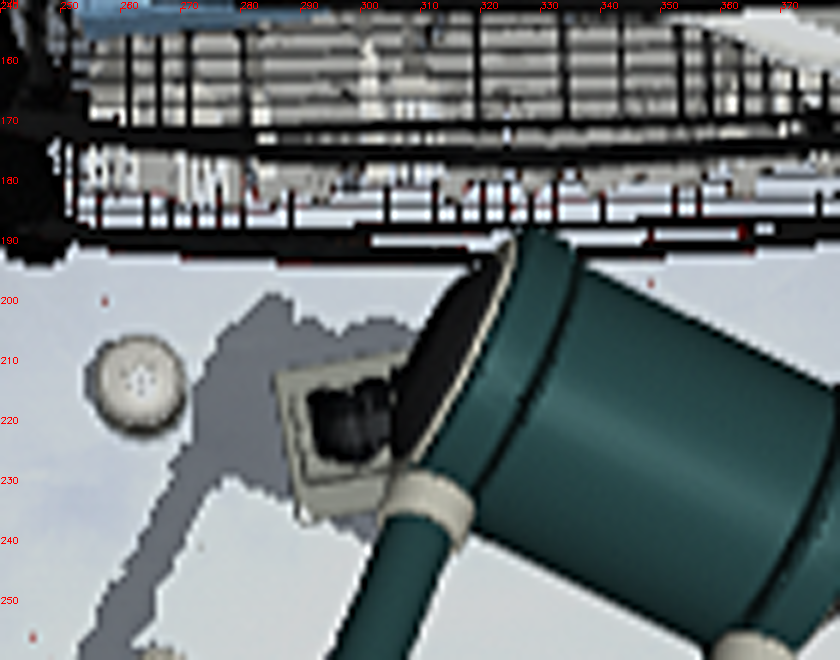

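```bash
python3 -m crank '0 0 0 0 0 0 120;0 0 0 0 0 0 120;0 0 0 0 0 0 120;0 0 0 0 0 0 120;0 0 0 0 0 0 255;0 0 0 0 0 0 255;0 0 0 0 0 0 255;0 0 0 0 0 0 255' 20
python3 - <<'E'
from h import *
st,p,M=pose();print(p,st["wrist_force"].round(2),st["torque"].round(2),st["width"])
s=cam("scene");crop(s,250,150,120,100,6,"s6.png")
E
```

```text
time: 5.42
tool_pos: [0.5845, -0.1944, 0.1443]
tcp_rot: [-0.235, 2.958, 0.021]
wrist_force: [-0.3, -0.0, 0.3]
width: 0.274
[ 0.58446035 -0.19438228  0.14430487] [-0.3  -0.04  0.27] [0.15 0.1  0.04] 0.27449077924524956
```

View pics/s6.png

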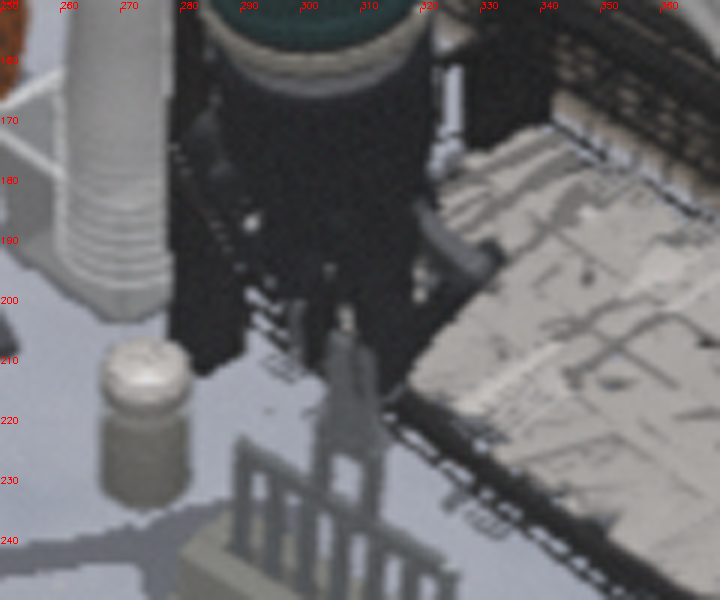

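```bash
python3 -m crank '0 0 0 0 0 0 255;0 0 0 0 0 0 255;0 0 0 0 0 0 255;0 0 0 0 0 0 255;-1.8 0 -9.8 0 0 0 255;-3.5 0 -19.7 0 0 0 255;-5.3 0 -29.5 0 0 0 255;-8.8 0 -49.2 0 0 0 255;-12.3 0 -68.9 0 0 0 255;-15.8 0 -88.6 0 0 0 255;-18.5 0 -103.3 0 0 0 255;-18.5 0 -103.3 0 0 0 255;-18.5 0 -103.3 0 0 0 255' 80
python3 - <<'E'
from h import *
st,p,M=pose();print(p,M.round(4).tolist(),st["wrist_force"].round(2),st["torque"].round(2),st["width"])
s=cam("scene");crop(s,240,110,130,100,6,"s7.png")
E
```

```text
time: 7.1
tool_pos: [0.5842, -0.1943, 0.2485]
tcp_rot: [-0.234, 2.959, 0.021]
wrist_force: [0.2, 0.3, -1.5]
width: 0.239
[ 0.58419889 -0.19425555  0.24850732] [[-0.9726, -0.1576, 0.1708], [-0.1551, 0.9875, 0.0279], [-0.173, 0.0006, -0.9849]] [ 0.25  0.26 -1.46] [-0.    0.13  0.01] 0.23877588168850059
```

View pics/s7.png

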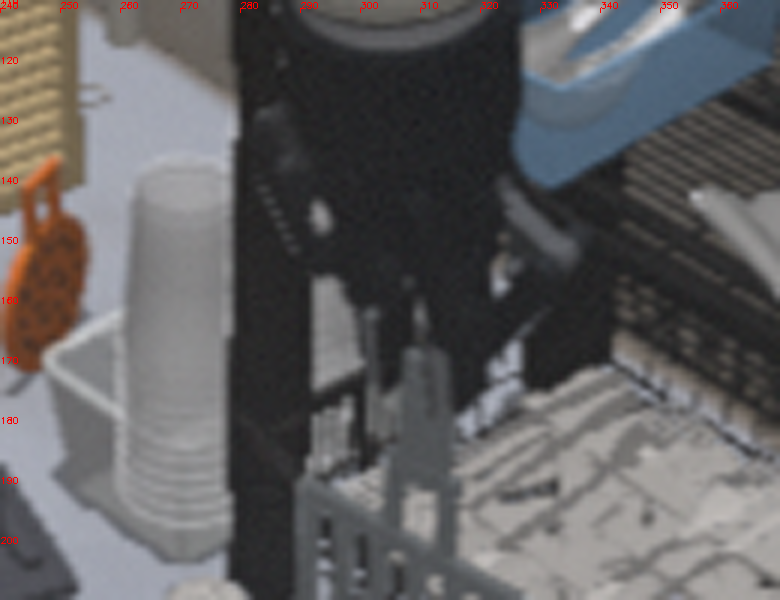

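```bash
python3 -m crank '15 15 -3 0 0 0 255;46 44 -8 0 0 0 255;77 73 -13.5 0 0 0 255;107 102 -19 0 0 0 255;122 120 -21.4 0.007 0 0.04 255;118 150 -20.5 0.018 0 0.1 255;113 190 -19.5 0.03 0 0.17 255;107 230 -18 0.042 0 0.24 255;101 270 -17 0.054 0 0.31 255;93 310 -15.7 0.064 0 0.37 255;86 340 -15 0.0713 0 0.406 255;84.3 352.4 -14.6 0.0713 0 0.406 255;84.3 352.4 -14.6 0.0713 0 0.406 255;84.3 352.4 -14.6 0.0713 0 0.406 255;84.3 352.4 -14.6 0.0713 0 0.406 255'
python3 - <<'E'
from h import *
st,p,M=pose();print(p,M.round(4).tolist(),st["wrist_force"].round(2),st["torque"].round(2),st["width"],st["q"].round(2), np.degrees(np.arctan2(M[1,1],M[0,1])))
s=cam("scene");t=cam("top");crop(s,150,110,130,100,6,"s8.png");crop(t,130,190,110,90,7,"t8.png")
cv2.imwrite("pics/s8f.png",s["pixels"][:,:,::-1])
E
```

```text
time: 9.02
tool_pos: [0.4447, 0.139, 0.2489]
tcp_rot: [0.378, 2.944, -0.033]
wrist_force: [0.4, 0.0, -1.1]
width: 0.241
[0.44468148 0.13900661 0.24886107] [[-0.9528, 0.2527, 0.1684], [0.2489, 0.9675, -0.0438], [-0.174, 0.0001, -0.9847]] [ 0.44  0.03 -1.06] [0.01 0.1  0.03] 0.2407333926344635 [ 0.33 -0.28  2.07 -0.1   1.2  -0.96] 75.36302948119274
```

View pics/s8.png

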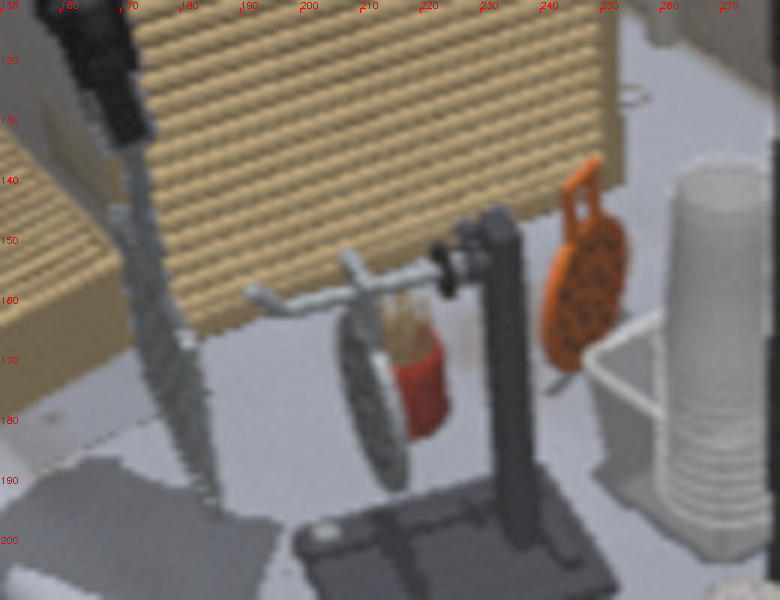

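View pics/t8.png

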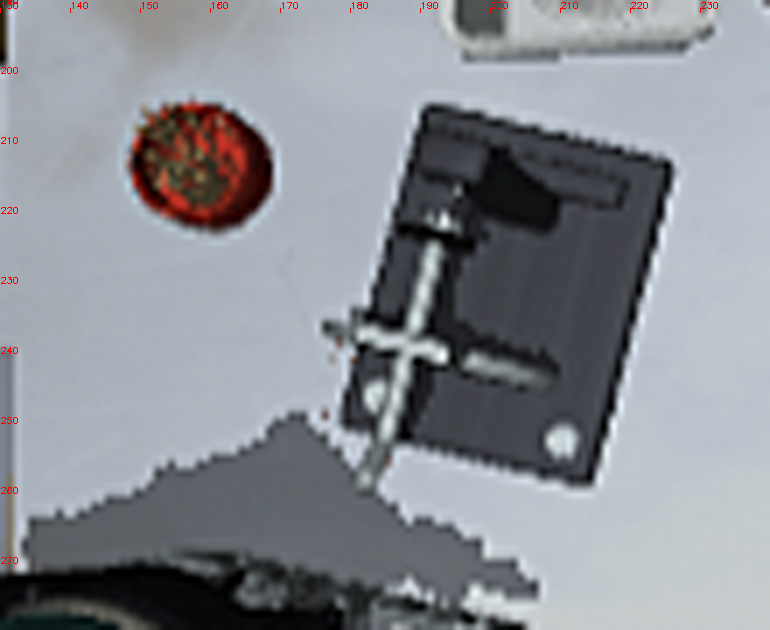

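```bash
cat >> h.py <<'E'
def grate_pts(p,M,dx=-.003,dy=0.,dz=-.134):
    a=np.arctan2(M[1,1],M[0,1])-np.pi/2
    d=np.array([np.cos(a),np.sin(a),0]);n=np.array([-np.sin(a),np.cos(a),0])
    o=p+dx*d+dy*n+np.array([0,0,dz])
    L={"bl":(.055,0),"br":(-.055,0),"tr":(-.055,.09),"tl":(.055,.09),"nr":(-.016,.09),"nr2":(-.016,.116),"eye":(0,.116),"nl":(.016,.09)}
    return {k:o+y*n+np.array([0,0,z]) for k,(y,z) in L.items()}
def overlay(d,pts,x,y,w,h,s,fn):
    im=cv2.resize(d["pixels"][y:y+h,x:x+w,::-1],None,fx=s,fy=s,interpolation=cv2.INTER_CUBIC)
    for k,P in pts.items():
        u=proj(d,P)[0]; q=(int((u[0]+.5-x)*s),int((u[1]+.5-y)*s)); cv2.circle(im,q,2,(0,0,255),-1); cv2.putText(im,k,q,0,.4,(255,0,255),1)
    cv2.imwrite("pics/"+fn,im)
E
python3 - <<'E'
from h import *
st,p,M=pose();s=cam("scene");g=grate_pts(p,M);print(g)
d=np.array([.969,-.247,0]);n=np.array([.247,.969,0])
base=.2447*n
for k,sv,z in(("root",.541,.17),("bend",.451,.17),("tip",.438,.182)): g[k]=base+sv*d+[0,0,z]
overlay(s,g,150,110,110,100,7,"s9.png")
E
```

```text
{'bl': array([0.45574877, 0.19320088, 0.11498085]), 'br': array([0.42796304, 0.08676802, 0.11498085]), 'tr': array([0.42796304, 0.08676802, 0.20498085]), 'tl': array([0.45574877, 0.19320088, 0.20498085]), 'nr': array([0.43781434, 0.12450331, 0.20498085]), 'nr2': array([0.43781434, 0.12450331, 0.23098085]), 'eye': array([0.4418559 , 0.13998445, 0.23098085]), 'nl': array([0.44589746, 0.1554656 , 0.20498085])}
```

View pics/s9.png

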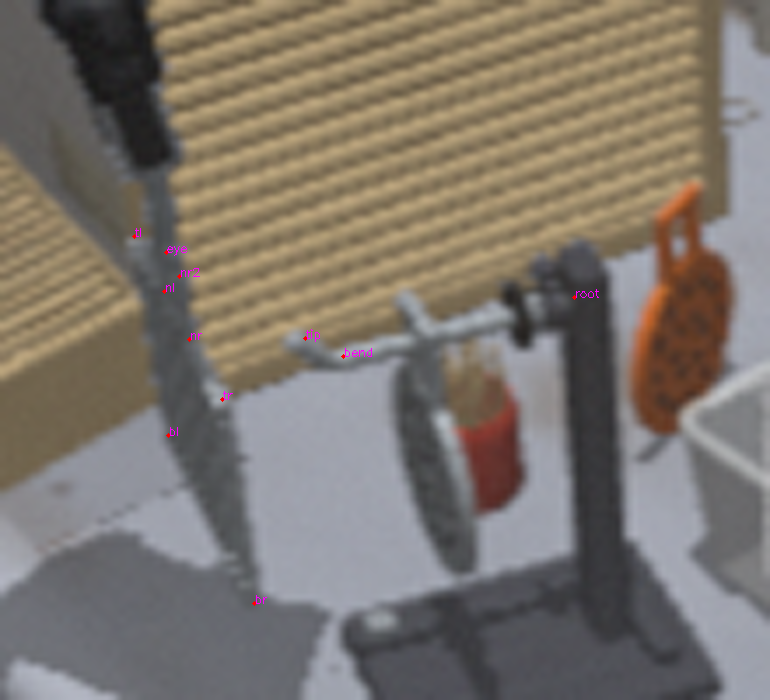

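```bash
python3 -m crank '2 0 11 0 0 0 255;4.5 0 25 0 0 0 255;6.3 0 35.5 0 0 0 255;-3.6 0 37.2 0 0 0 255;-13.4 0 39 0 0 0 255;-22.3 0 40.5 0 0 0 255;-22.3 0 40.5 0 0 0 255;-22.3 0 40.5 0 0 0 255'
python3 - <<'E'
from h import *
st,p,M=pose();print(p,M.round(4).tolist(),st["wrist_force"].round(2),st["torque"].round(2))
s=cam("scene");t=cam("top");g=grate_pts(p,M);e=g["eye"]
d=np.array([.969,-.247,0]);n=np.array([.247,.969,0]);print(e@d,e@n,e[2])
g2={k:g[k] for k in("br","tr","eye")};base=.2447*n
for k,sv,z in(("root",.538,.17),("bend",.448,.17),("tip",.435,.182)): g2[k]=base+sv*d+[0,0,z]
overlay(s,g2,160,120,100,85,8,"s10.png");crop(t,130,190,110,80,7,"t10.png")
E
```

```text
time: 10.18
tool_pos: [0.4728, 0.1328, 0.213]
tcp_rot: [0.376, 2.944, -0.032]
wrist_force: [-0.5, -0.1, -1.5]
width: 0.239
[0.47281525 0.13277096 0.21301253] [[-0.9531, 0.2515, 0.1684], [0.2478, 0.9678, -0.0433], [-0.1738, 0.0005, -0.9848]] [-0.49 -0.08 -1.49] [ 0.03  0.09 -0.04]
0.42236362480803813 0.24545450059417714 0.1950125320215792
```

View pics/s10.png

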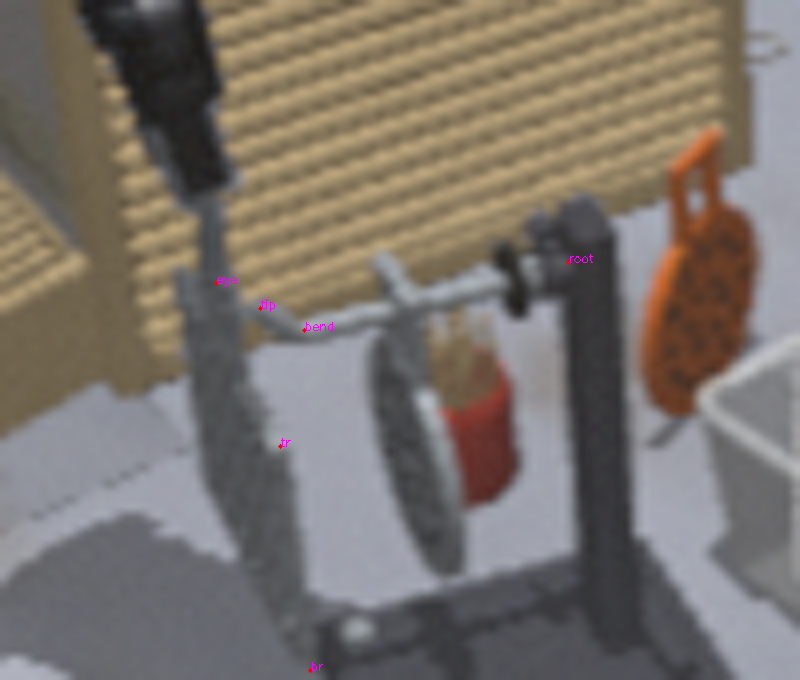

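View pics/t10.png

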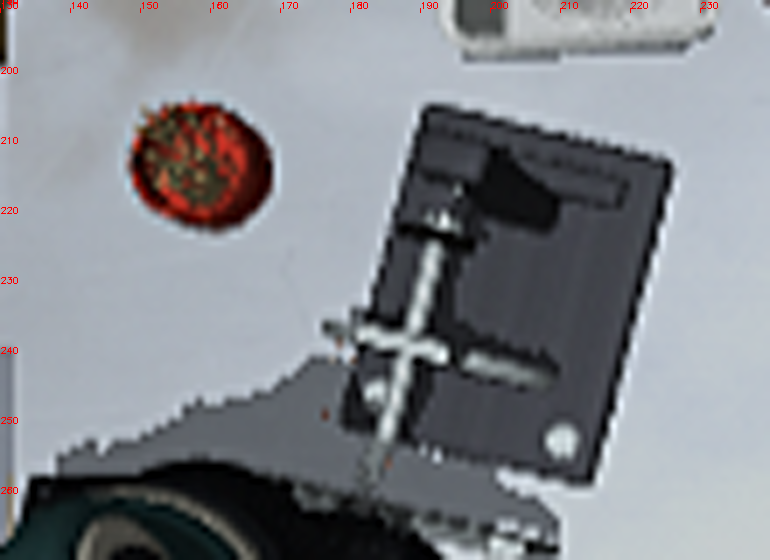

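```bash
python3 - <<'E'
from h import *
st,p,M=pose();s=cam("scene");g=grate_pts(p,M)
g2={}
d=np.array([.969,-.247,0]);n=np.array([.247,.969,0])
for k in("br","tr","tl","eye"):
    for q in(-1,1): g2[k[0]+k[1]+"-+"[q>0]]=g[k]+q*.003*d
g2["se"]=g["nr2"]+n*.004+[0,0,.010]; g2["stemtopR"]=g["eye"]-.012*n+[0,0,.02]
overlay(s,g2,175,140,40,70,16,"s11.png")
E
python3 -c "
import cv2;im=cv2.imread('pics/s11.png');print(im.shape);im=cv2.convertScaleAbs(im,alpha=1.5,beta=-20);cv2.imwrite('pics/s11b.png',cv2.resize(im,(340,595)) if 0 else im[:600])
cv2.imwrite('pics/s11c.png',im[500:])"
```

```text
(1120, 640, 3)
```

View pics/s11b.png

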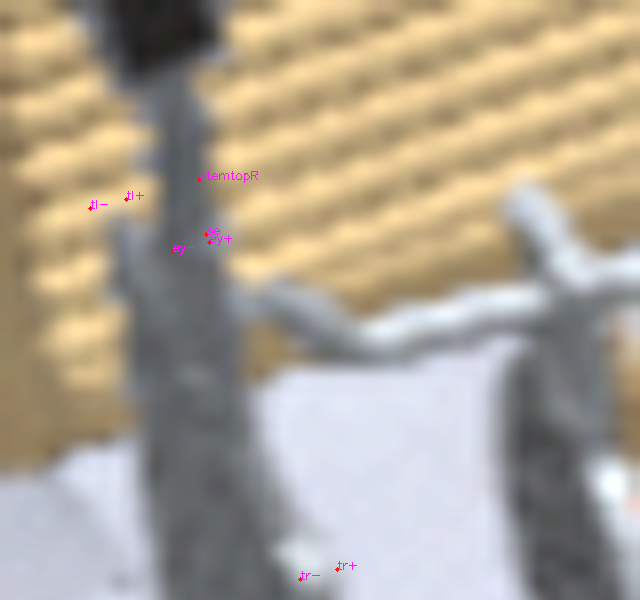

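View pics/s11c.png

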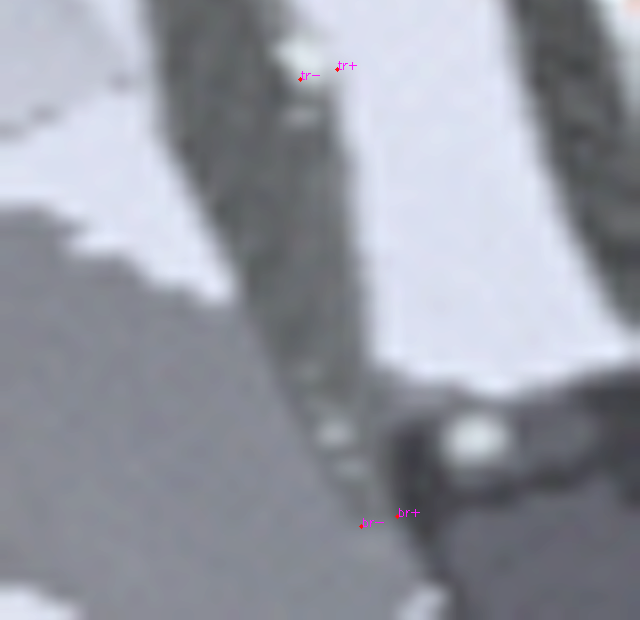

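```bash
python3 -m crank '-5 -0.4 1 0 0 0 255;-9.4 -0.8 2.2 0 0 0 255;-11.2 -0.8 3.2 0 0 0 255;-13 -0.8 4.3 0 0 0 255;-14.8 -0.8 6.1 0 0 0 255;-16.5 -0.8 8 0 0 0 255;-16.5 -0.8 8 0 0 0 255'
python3 - <<'E'
from h import *
st,p,M=pose();print(st["wrist_force"].round(2),st["torque"].round(2));e=grate_pts(p,M)["eye"]
d=np.array([.969,-.247,0]);n=np.array([.247,.969,0]);print(e@d,e@n,e[2])
s=cam("scene");crop(s,175,140,50,40,14,"s12.png")
E
```

```text
time: 11.2
tool_pos: [0.4896, 0.1275, 0.2077]
tcp_rot: [0.376, 2.944, -0.033]
wrist_force: [-0.5, 0.0, -1.2]
width: 0.243
[-0.49  0.01 -1.15] [-0.01  0.14 -0.  ]
0.4399126649162069 0.24450912423238425 0.18966753989714386
```

View pics/s12.png

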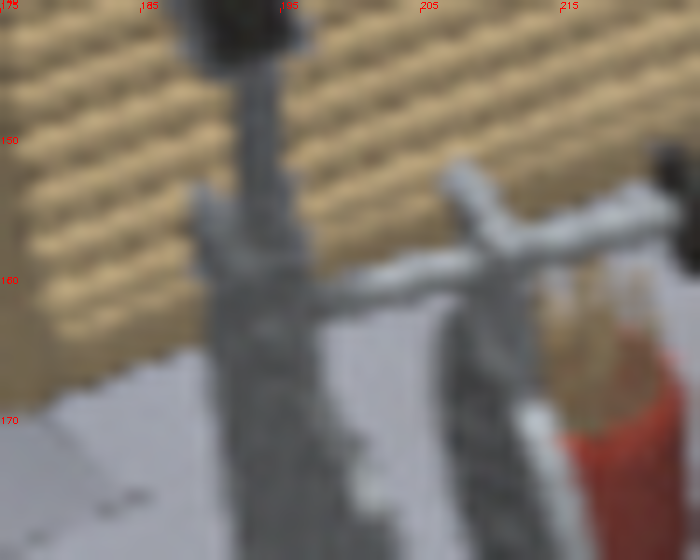

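```bash
python3 -m crank '-1.6 0 2.3 0 0 0 255;-3.2 0 4.6 0 0 0 255;-4.9 0 6.7 0 0 0 255;-6.6 0 8.8 0 0 0 255;-8.3 0 10.4 0 0 0 255;-10.1 0 11.9 0 0 0 255;-12 0 13.1 0 0 0 255;-13.8 0 14.1 0 0 0 255;-13.8 0 14.1 0 0 0 255'
python3 - <<'E'
from h import *
st,p,M=pose();print(st["wrist_force"].round(2),st["torque"].round(2));e=grate_pts(p,M)["eye"]
d=np.array([.969,-.247,0]);n=np.array([.247,.969,0]);print(e@d,e@n,e[2])
s=cam("scene");crop(s,175,140,60,50,13,"s13.png");t=cam("top");crop(t,145,190,100,75,8,"t13.png")
E
```

```text
time: 12.38
tool_pos: [0.5053, 0.1235, 0.1964]
tcp_rot: [0.376, 2.944, -0.032]
wrist_force: [0.5, 0.3, -1.7]
width: 0.239
[ 0.46  0.33 -1.71] [0.01 0.17 0.03]
0.4561105910893424 0.24451930538485714 0.1784080218135744
```

View pics/s13.png

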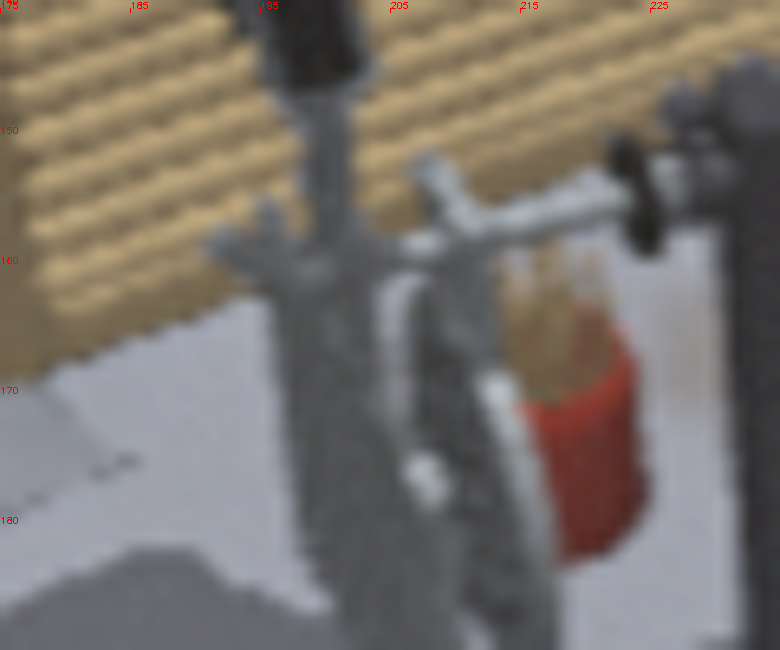

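View pics/t13.png

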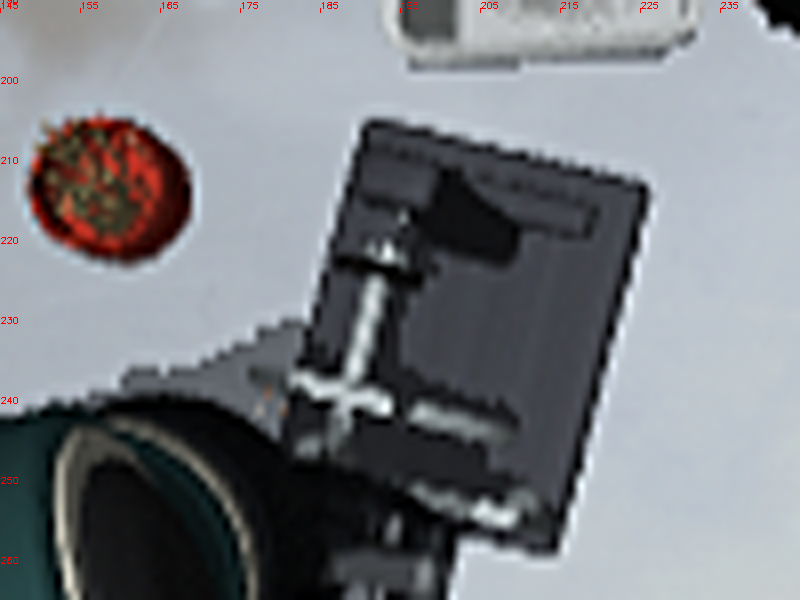

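```bash
python3 -m crank '-1.2 0 0.2 0 0 0 255;-2.4 0 0.4 0 0 0 255;-3.5 0 0.6 0 0 0 255;-4.7 0 0.8 0 0 0 255;-5.9 0 1 0 0 0 255;-7.1 0 1.3 0 0 0 255;-8.3 0 1.5 0 0 0 255;-9.5 0 1.7 0 0 0 255;-10.6 0 1.9 0 0 0 255;-11.8 0 2.1 0 0 0 255;-13 0 2.3 0 0 0 255;-14.2 0 2.5 0 0 0 255;-15.4 0 2.7 0 0 0 255;-16.5 0 2.9 0 0 0 255;-17.7 0 3.1 0 0 0 255;-18.9 0 3.3 0 0 0 255;-20 0 3.5 0 0 0 255'
cat >> h.py <<'E'
D=np.array([.969,-.247,0]);N=np.array([.247,.969,0])
def rep():
    F=[]
    for i in range(3): F.append(read_state()["wrist_force"]); viewer.read_camera("top")
    st,p,M=pose();F=np.mean(F,0);e=grate_pts(p,M)["eye"];print("t",st["time"],"F d,n,z",(F@D).round(2),(F@N).round(2),F[2].round(2),"tau",st["torque"].round(2),"eye s n z",(e@D).round(4),(e@N).round(4),e[2].round(4))
E
python3 - <<'E'
from h import *
rep();s=cam("scene");crop(s,180,140,60,50,13,"s14.png")
E
```

```text
time: 14.6
tool_pos: [0.5247, 0.1185, 0.1964]
tcp_rot: [0.376, 2.944, -0.032]
wrist_force: [-1.7, 0.9, -1.5]
width: 0.239
t 14.75 F d,n,z -1.36 0.36 -1.23 tau [0.07 0.24 0.03] eye s n z 0.4763 0.2444 0.1784
```

View pics/s14.png

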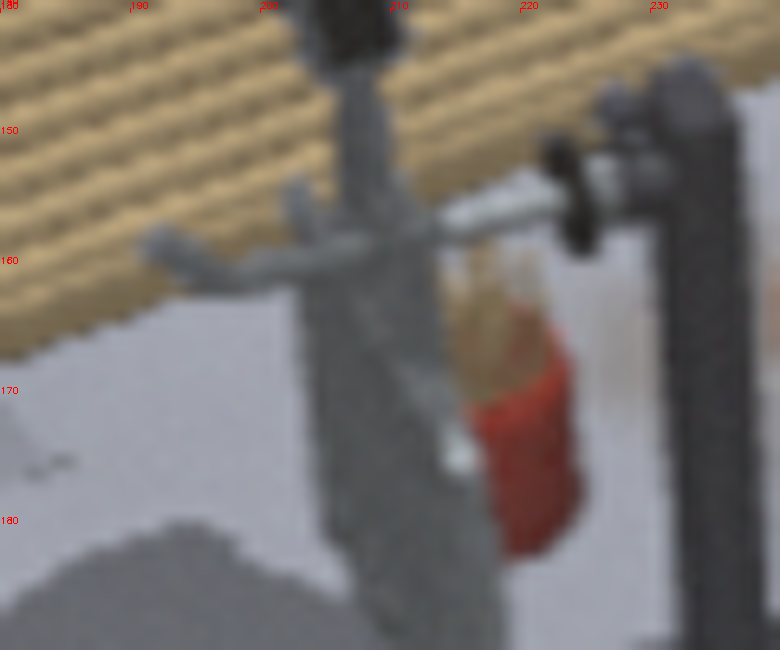

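```bash
python3 -m crank '-1 0 0.2 0 0 0 255;-2 0 0.3 0 0 0 255;-3 0 0.5 0 0 0 255;-3.9 0 0.7 0 0 0 255;-4.9 0 0.9 0 0 0 255;-5.9 0 1 0 0 0 255;-6.9 0 1.2 0 0 0 255;-7.9 0 1.4 0 0 0 255;-8.9 0 1.6 0 0 0 255;-9.8 0 1.7 0 0 0 255;-10.8 0 1.9 0 0 0 255;-11.8 0 2.1 0 0 0 255'
python3 - <<'E'
from h import *
rep();s=cam("scene");crop(s,180,140,60,50,13,"s15.png")
E
```

```text
time: 16.3
tool_pos: [0.5365, 0.1154, 0.1965]
tcp_rot: [0.376, 2.944, -0.032]
wrist_force: [-1.8, 0.3, -1.2]
width: 0.238
t 16.45 F d,n,z -1.02 -0.06 -1.17 tau [0.11 0.28 0.  ] eye s n z 0.4883 0.2444 0.1784
```

View pics/s15.png

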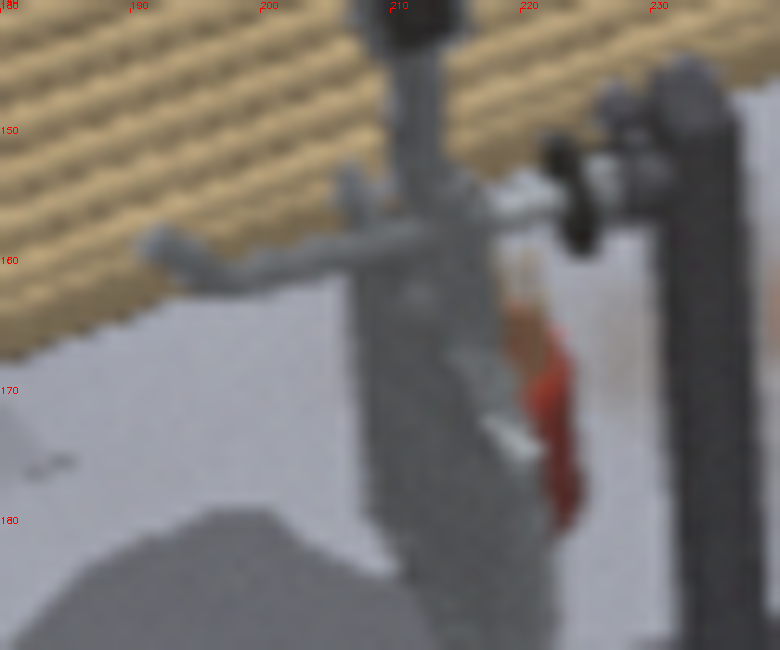

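```bash
python3 -m crank '-1 0 0.2 0 0 0 255;-2 0 0.3 0 0 0 255;-3 0 0.5 0 0 0 255;-3.9 0 0.7 0 0 0 255;-4.9 0 0.9 0 0 0 255;-5.9 0 1 0 0 0 255;-5.9 0 1 0 0 0 255'
python3 - <<'E'
from h import *
rep();s=cam("scene");crop(s,180,140,60,50,13,"s16.png")
E
```

```text
time: 17.38
tool_pos: [0.5423, 0.1139, 0.1964]
tcp_rot: [0.376, 2.944, -0.032]
wrist_force: [-1.4, 0.1, -1.0]
width: 0.238
t 17.525 F d,n,z -0.97 0.04 -1.27 tau [0.03 0.28 0.04] eye s n z 0.4943 0.2444 0.1784
```

View pics/s16.png

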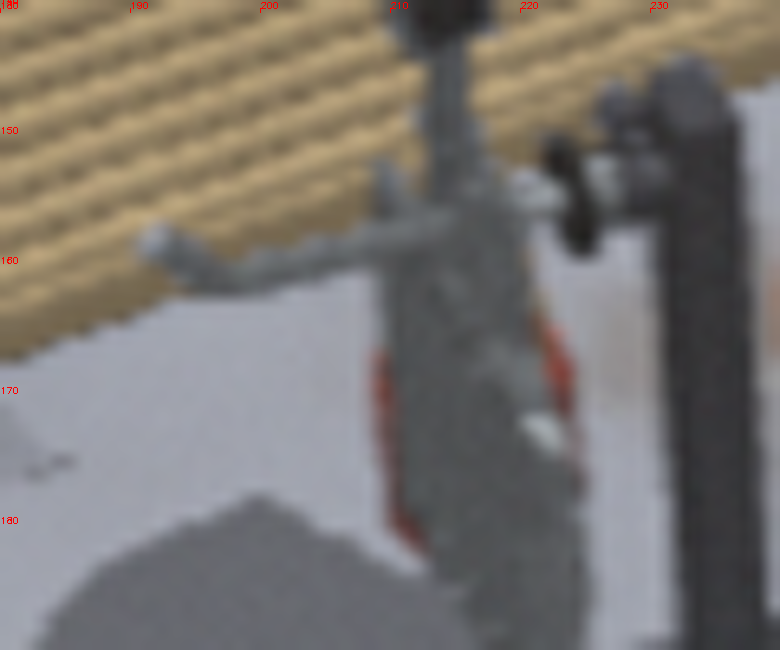

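```bash
python3 -m crank '-0.7 0 0.1 0 0 0 255;-1.5 0 0.3 0 0 0 255;-2.2 0 0.4 0 0 0 255;-3 0 0.5 0 0 0 255;-3 0 0.5 0 0 0 255'
python3 -c "from h import *; rep()"
```

```text
time: 18.2
tool_pos: [0.5452, 0.1132, 0.1965]
tcp_rot: [0.376, 2.944, -0.032]
wrist_force: [-0.4, 0.5, -2.6]
width: 0.24
t 18.35 F d,n,z -0.5 0.42 -2.05 tau [0.03 0.21 0.01] eye s n z 0.4973 0.2443 0.1785
```

```bash
python3 -m crank '-0.5 0 0.1 0 0 0 255;-1 0 0.2 0 0 0 255;-1.5 0 0.3 0 0 0 255;-1.5 0 0.3 0 0 0 255'
python3 -c "from h import *; rep()"
python3 -m crank '-0.5 0 0.1 0 0 0 255;-1 0 0.2 0 0 0 255;-1 0 0.2 0 0 0 255'
python3 -c "from h import *; rep()"
```

```text
time: 18.85
tool_pos: [0.5467, 0.1128, 0.1965]
tcp_rot: [0.376, 2.944, -0.032]
wrist_force: [-0.4, -0.2, -2.0]
width: 0.24
t 19.0 F d,n,z -0.62 -0.35 -1.52 tau [ 0.09  0.26 -0.06] eye s n z 0.4989 0.2443 0.1785
time: 19.38
tool_pos: [0.5477, 0.1125, 0.1965]
tcp_rot: [0.376, 2.944, -0.032]
wrist_force: [-0.4, -0.3, -0.7]
width: 0.24
t 19.525 F d,n,z -0.71 0.07 -1.0 tau [ 0.04  0.2  -0.  ] eye s n z 0.4999 0.2443 0.1785
```

```bash
python3 -m crank '-0.5 0 0.1 0 0 0 255;-1 0 0.2 0 0 0 255;-1 0 0.2 0 0 0 255'
python3 -c "from h import *; rep()"
python3 -m crank '-0.5 0 0.1 0 0 0 255;-1 0 0.2 0 0 0 255;-1 0 0.2 0 0 0 255'
python3 - <<'E'
from h import *
rep();s=cam("scene");crop(s,180,140,60,50,13,"s17.png")
E
```

```text
time: 19.9
tool_pos: [0.5486, 0.1123, 0.1964]
tcp_rot: [0.376, 2.944, -0.032]
wrist_force: [-0.6, 1.1, -1.1]
width: 0.241
t 20.05 F d,n,z -0.79 0.53 -0.77 tau [0.07 0.31 0.01] eye s n z 0.5009 0.2443 0.1785
time: 20.42
tool_pos: [0.5497, 0.112, 0.1964]
tcp_rot: [0.376, 2.944, -0.032]
wrist_force: [-0.5, -0.4, -1.7]
width: 0.245
t 20.575 F d,n,z -0.45 -0.36 -1.59 tau [0.12 0.26 0.04] eye s n z 0.502 0.2443 0.1784
```

View pics/s17.png

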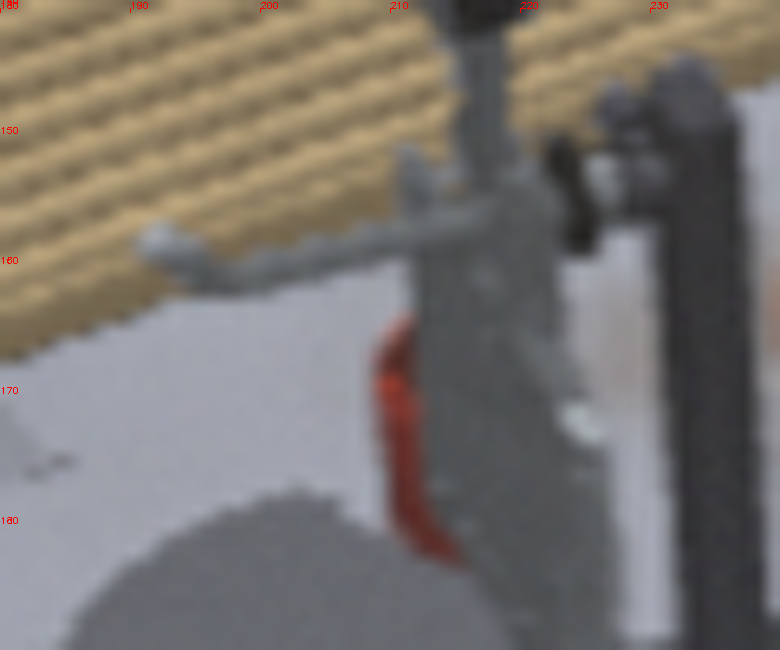

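```bash
python3 -m crank '-0.5 0 0.1 0 0 0 255;-1 0 0.2 0 0 0 255;-1 0 0.2 0 0 0 255'
python3 -c "from h import *; rep()"
python3 -m crank '-0.5 0 0.1 0 0 0 255;-1 0 0.2 0 0 0 255;-1 0 0.2 0 0 0 255'
python3 -c "from h import *; rep()"
```

```text
time: 21.0
tool_pos: [0.5506, 0.1118, 0.1963]
tcp_rot: [0.376, 2.944, -0.032]
wrist_force: [-0.8, 0.8, -0.8]
width: 0.236
t 21.15 F d,n,z -0.45 0.4 -1.08 tau [0.09 0.2  0.06] eye s n z 0.503 0.2443 0.1784
time: 21.52
tool_pos: [0.5516, 0.1115, 0.1964]
tcp_rot: [0.376, 2.944, -0.032]
wrist_force: [-0.3, 0.1, -1.5]
width: 0.237
t 21.675 F d,n,z -0.94 -0.09 -1.02 tau [ 0.05  0.17 -0.01] eye s n z 0.504 0.2443 0.1784
```

```bash
for i in 1 2; do :; done; python3 -m crank '-0.5 0 0.1 0 0 0 255;-1 0 0.2 0 0 0 255;-1 0 0.2 0 0 0 255'
python3 -c "from h import *; rep()"
```

```text
time: 22.05
tool_pos: [0.5526, 0.1112, 0.1963]
tcp_rot: [0.376, 2.944, -0.032]
wrist_force: [-1.6, 0.2, -1.3]
width: 0.237
t 22.2 F d,n,z -1.0 0.42 -1.07 tau [ 0.11  0.27 -0.04] eye s n z 0.505 0.2443 0.1784
```

```bash
python3 -m crank '-0.5 0 0.1 0 0 0 255;-1 0 0.2 0 0 0 255;-1 0 0.2 0 0 0 255'
python3 -c "from h import *; rep()"
```

```text
time: 22.58
tool_pos: [0.5536, 0.111, 0.1963]
tcp_rot: [0.376, 2.944, -0.032]
wrist_force: [-0.7, -0.4, -2.1]
width: 0.243
t 22.725 F d,n,z -0.75 -0.82 -1.75 tau [ 0.03  0.24 -0.02] eye s n z 0.506 0.2443 0.1783
```

```bash
python3 -m crank '-0.5 0 0.1 0 0 0 255;-1 0 0.2 0 0 0 255;-1 0 0.2 0 0 0 255'
python3 - <<'E'
from h import *
rep();s=cam("scene");crop(s,180,140,60,50,13,"s18.png")
t=cam("top");crop(t,145,190,100,75,8,"t18.png")
E
```

```text
time: 23.1
tool_pos: [0.5545, 0.1108, 0.1963]
tcp_rot: [0.376, 2.944, -0.032]
wrist_force: [-1.7, -0.2, -1.0]
width: 0.24
t 23.25 F d,n,z -1.29 -0.18 -0.47 tau [ 0.09  0.31 -0.01] eye s n z 0.507 0.2443 0.1783
```

View pics/s18.png

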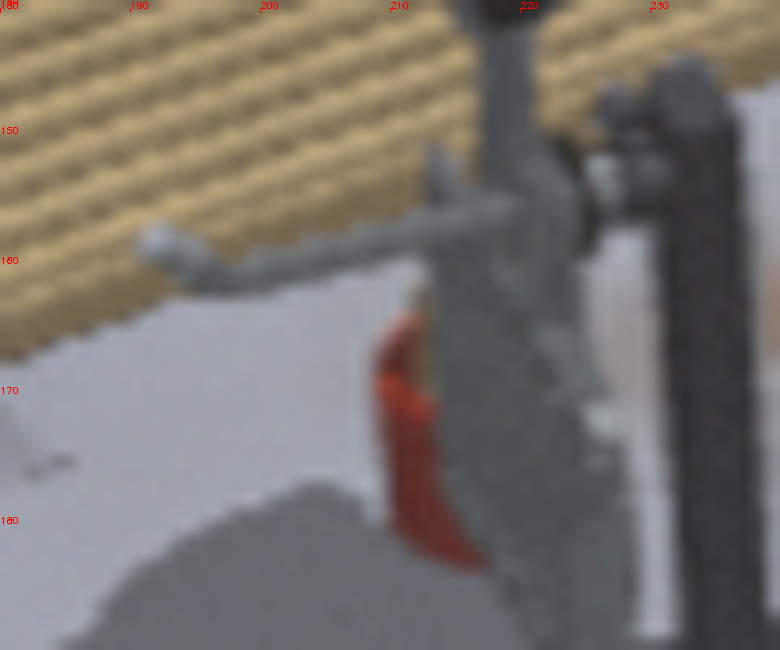

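View pics/t18.png

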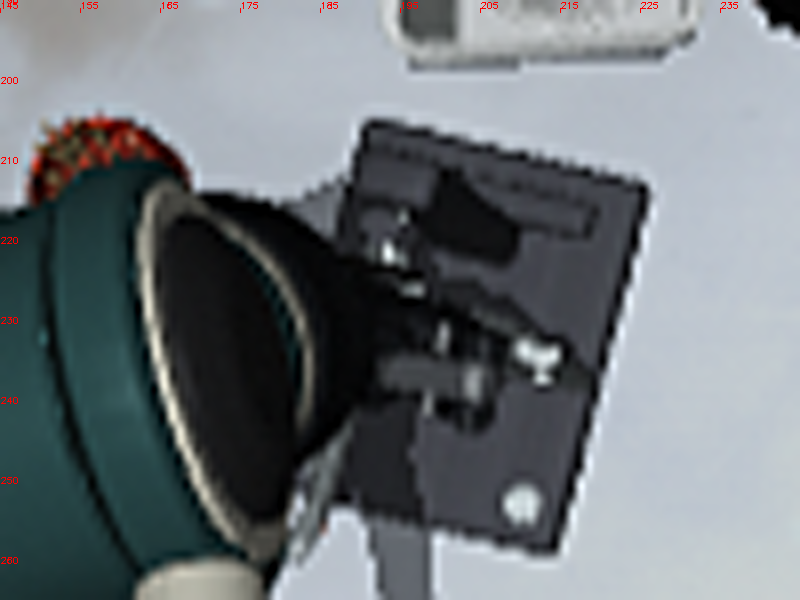

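```bash
python3 -m crank '-0.5 0 0.1 0 0 0 255;-1 0 0.2 0 0 0 255;-1 0 0.2 0 0 0 255'
python3 -c "from h import *; rep()"
```

```text
time: 23.72
tool_pos: [0.5554, 0.1105, 0.1963]
tcp_rot: [0.376, 2.944, -0.032]
wrist_force: [-2.6, -0.1, -0.5]
width: 0.241
t 23.875 F d,n,z -2.42 -0.38 -0.29 tau [ 0.16  0.56 -0.01] eye s n z 0.5079 0.2443 0.1783
```

```bash
python3 -m crank '-0.5 0 0.1 0 0 0 255;-1 0 0.2 0 0 0 255;-1 0 0.2 0 0 0 255'
python3 -c "from h import *; rep()"
```

```text
time: 24.25
tool_pos: [0.5564, 0.1103, 0.1963]
tcp_rot: [0.376, 2.944, -0.032]
wrist_force: [-2.8, 0.7, 0.8]
width: 0.242
t 24.4 F d,n,z -3.49 -0.17 1.13 tau [0.2  0.71 0.  ] eye s n z 0.5089 0.2443 0.1783
```

```bash
python3 -m crank '-0.5 0 0.1 0 0 0 255;-1 0 0.2 0 0 0 255;-1 0 0.2 0 0 0 255'
python3 -c "from h import *; rep()"
```

```text
time: 24.78
tool_pos: [0.5574, 0.11, 0.1962]
tcp_rot: [0.376, 2.944, -0.032]
wrist_force: [-4.3, 1.7, 1.8]
width: 0.236
t 24.925 F d,n,z -4.36 0.19 1.15 tau [ 0.16  0.94 -0.05] eye s n z 0.51 0.2443 0.1783
```

```bash
python3 -m crank '-0.5 0 0.1 0 0 0 255;-1 0 0.2 0 0 0 255;-1 0 0.2 0 0 0 255;-1 0 0.2 0 0 0 255;-1 0 0.2 0 0 0 255'
python3 - <<'E'
from h import *
rep();s=cam("scene");crop(s,180,135,60,60,10,"s19.png")
E
```

```text
time: 25.55
tool_pos: [0.5584, 0.1098, 0.1962]
tcp_rot: [0.376, 2.944, -0.032]
wrist_force: [-5.4, 1.2, 1.5]
width: 0.239
t 25.7 F d,n,z -4.89 -0.25 2.12 tau [ 0.24  1.03 -0.  ] eye s n z 0.5109 0.2443 0.1782
```

View pics/s19.png

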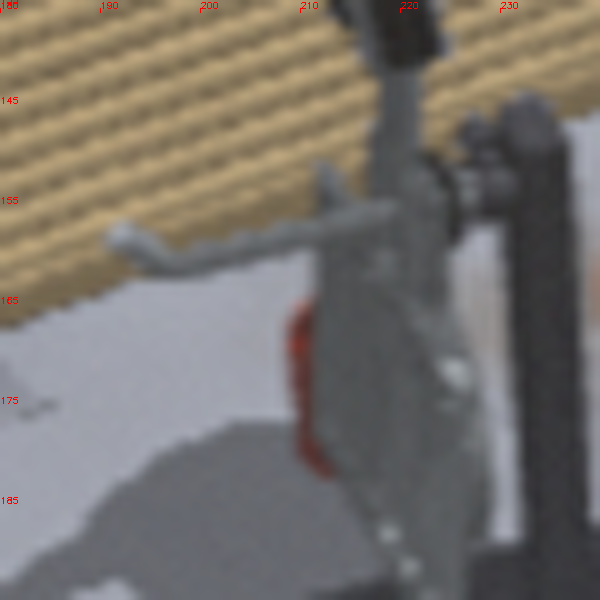

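```bash
python3 -m crank '-0.8 0 -0.4 0 0 0 255;-1.7 0 -0.7 0 0 0 255;-1.7 0 -0.7 0 0 0 255;-1.7 0 -0.7 0 0 0 255;-1.7 0 -0.7 0 0 0 255'
python3 - <<'E'
from h import *
rep();s=cam("scene");crop(s,180,135,60,70,8,"s20.png")
E
```

```text
time: 26.38
tool_pos: [0.5591, 0.1095, 0.1963]
tcp_rot: [0.376, 2.946, -0.032]
wrist_force: [-5.5, 1.8, -0.5]
width: 0.244
t 26.525 F d,n,z -5.01 0.6 -0.07 tau [ 0.45  1.12 -0.02] eye s n z 0.5117 0.2442 0.1783
```

View pics/s20.png

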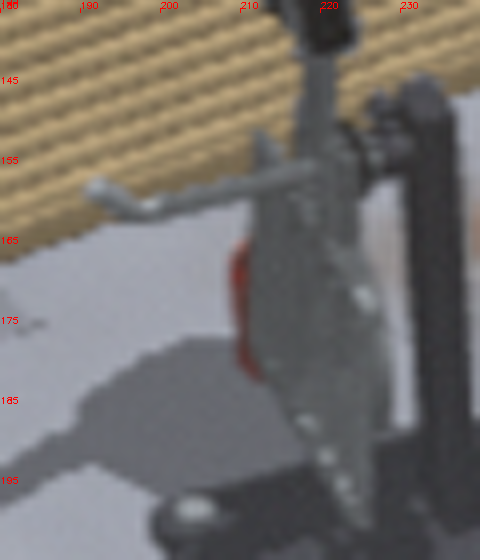

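```bash
python3 -m crank '0.7 0 -0.1 0 0 0 255;1.4 0 -0.2 0 0 0 255;2 0 -0.35 0 0 0 255;2 0 -0.35 0 0 0 255;2 0 -0.35 0 0 0 255'
python3 -c "from h import *; rep()"
```

```text
time: 27.2
tool_pos: [0.5577, 0.1098, 0.1967]
tcp_rot: [0.376, 2.945, -0.033]
wrist_force: [-4.3, 0.6, -3.5]
width: 0.239
t 27.35 F d,n,z -3.71 0.26 -3.69 tau [0.47 0.91 0.11] eye s n z 0.5104 0.2442 0.1788
```

```bash
python3 -m crank '0.6 0 0.4 0 0 0 255;1.2 0 0.8 0 0 0 255;1.2 0 0.8 0 0 0 255;1.2 0 0.8 0 0 0 255'
python3 -c "from h import *; rep()"
```

```text
time: 27.85
tool_pos: [0.5572, 0.11, 0.1965]
tcp_rot: [0.376, 2.943, -0.032]
wrist_force: [-3.7, 1.4, -1.5]
width: 0.24
t 28.0 F d,n,z -3.49 -0.06 -1.02 tau [ 0.23  0.89 -0.  ] eye s n z 0.5097 0.2443 0.1784
```

```bash
python3 -m crank '0.3 0 0.4 0 0 0 255;0.7 0 0.9 0 0 0 255;0.7 0 0.9 0 0 0 255;0.7 0 0.9 0 0 0 255'
python3 -c "from h import *; rep()"
```

```text
time: 28.5
tool_pos: [0.5568, 0.1104, 0.1956]
tcp_rot: [0.376, 2.943, -0.032]
wrist_force: [-3.8, 1.0, 1.2]
width: 0.242
t 28.65 F d,n,z -3.37 0.27 1.14 tau [0.24 0.71 0.03] eye s n z 0.5092 0.2445 0.1773
```

```bash
python3 -m crank '0.3 0 0.4 0 0 0 255;0.7 0 0.9 0 0 0 255;0.7 0 0.9 0 0 0 255;0.7 0 0.9 0 0 0 255'
python3 -c "from h import *; rep()"
```

```text
time: 29.15
tool_pos: [0.5559, 0.1104, 0.194]
tcp_rot: [0.376, 2.944, -0.032]
wrist_force: [-2.5, 0.8, 0.0]
width: 0.239
t 29.3 F d,n,z -3.15 0.24 0.22 tau [ 0.26  0.64 -0.  ] eye s n z 0.5084 0.2443 0.1761
```

```bash
python3 -m crank '0.4 0 0.5 0 0 0 255;0.8 0 0.9 0 0 0 255;0.8 0 0.9 0 0 0 255;0.8 0 0.9 0 0 0 255'
python3 - <<'E'
from h import *
rep();s=cam("scene");crop(s,180,135,60,70,8,"s21.png")
E
```

```text
time: 29.8
tool_pos: [0.5554, 0.1105, 0.1931]
tcp_rot: [0.376, 2.944, -0.032]
wrist_force: [-2.4, 1.7, 0.2]
width: 0.241
t 29.95 F d,n,z -2.21 0.52 0.07 tau [ 0.15  0.53 -0.04] eye s n z 0.5079 0.2442 0.1751
```

View pics/s21.png

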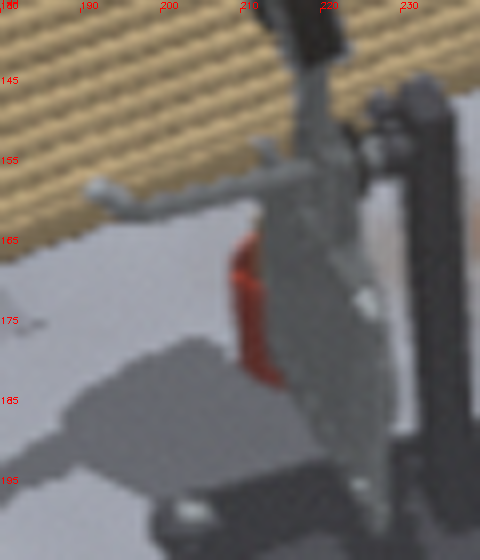

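```bash
python3 -m crank '0.2 0 0.4 0 0 0 255;0.3 0 0.9 0 0 0 255;0.3 0 0.9 0 0 0 255;0.3 0 0.9 0 0 0 255'
python3 -c "from h import *; rep()"
```

```text
time: 30.5
tool_pos: [0.5553, 0.1106, 0.1923]
tcp_rot: [0.376, 2.944, -0.032]
wrist_force: [-2.3, 0.0, 0.7]
width: 0.236
t 30.65 F d,n,z -2.37 0.12 0.84 tau [ 0.09  0.54 -0.06] eye s n z 0.5078 0.2443 0.1743
```

```bash
python3 -m crank '0 0 0 0 0 0 255;0 0 0 0 0 0 255;0 0 0 0 0 0 185;0 0 0 0 0 0 175;0 0 0 0 0 0 165;0 0 0 0 0 0 150;0 0 0 0 0 0 130;0 0 0 0 0 0 110;0 0 0 0 0 0 110;0 0 0 0 0 0 110' 20
python3 - <<'E'
from h import *
rep();s=cam("scene");crop(s,180,135,60,70,8,"s22.png")
E
```

```text
time: 31.9
tool_pos: [0.5552, 0.1106, 0.1922]
tcp_rot: [0.376, 2.944, -0.032]
wrist_force: [0.6, -0.6, 0.8]
width: 0.57
t 32.05 F d,n,z -0.15 0.11 0.45 tau [ 0.01  0.07 -0.03] eye s n z 0.5077 0.2443 0.1742
```

View pics/s22.png

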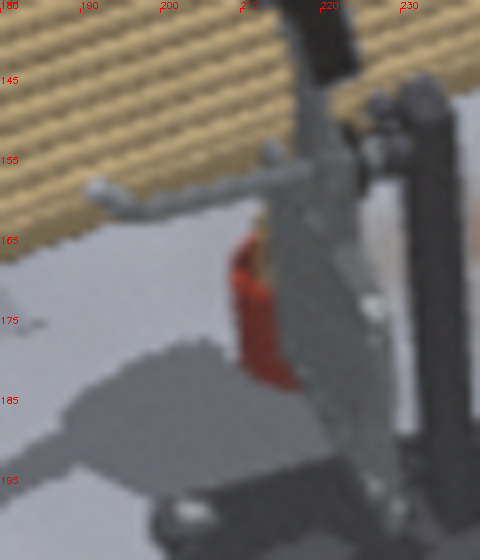

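```bash
python3 -m crank '0 0 -3 0 0 0 100;0 0 -10 0 0 0 100;0 0 -20 0 0 0 100;0 0 -35 0 0 0 100;0 0 -55 0 0 0 100;0 0 -80 0 0 0 100;0 0 -110 0 0 0 100;20 0 -140 0 0 0 100;60 0 -150 0 0 0 100;110 0 -150 0 0 0 100;110 0 -150 0 0 0 100;110 0 -150 0 0 0 100'
python3 - <<'E'
from h import *
s=cam("scene");crop(s,180,135,80,75,8,"s23.png");t=cam("top");crop(t,145,190,100,75,8,"t23.png");cv2.imwrite("pics/s23f.png",s["pixels"][:,:,::-1]);print(read_state()["time"],read_state()["wrist_force"])
E
```

```text
time: 33.6
tool_pos: [0.4256, 0.1445, 0.3221]
tcp_rot: [0.375, 2.942, -0.031]
wrist_force: [0.3, -0.5, -0.2]
width: 0.608
33.7 [ 0.998958    0.60244642 -0.27878516]
```

View pics/s23.png

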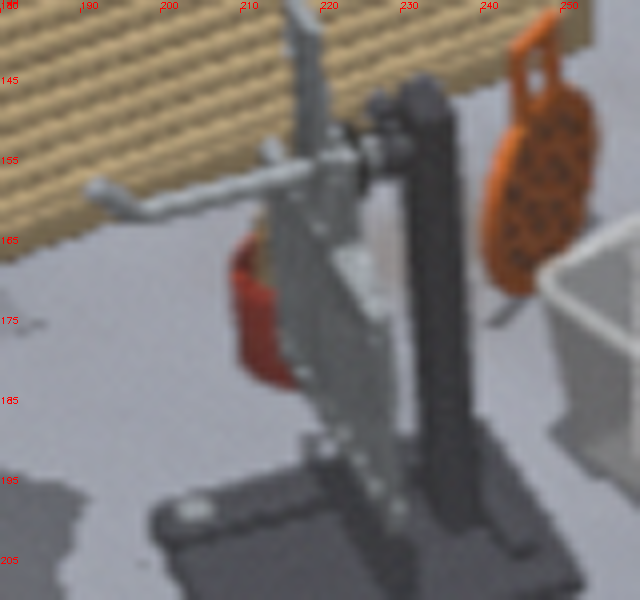

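View pics/t23.png

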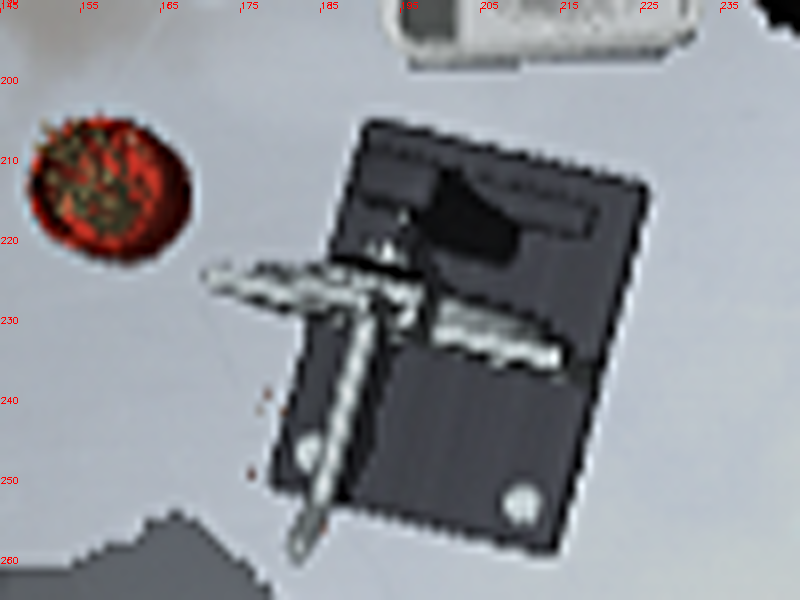

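```bash
python3 -m crank '0 0 0 0 0 0 100;0 0 0 0 0 0 100;0 0 0 0 0 0 100;0 0 0 0 0 0 100;0 0 0 0 0 0 100;0 0 0 0 0 0 100;0 0 0 0 0 0 100;0 0 0 0 0 0 100;0 0 0 0 0 0 100;0 0 0 0 0 0 100;0 0 0 0 0 0 100;0 0 0 0 0 0 100'
python3 - <<'E'
from h import *
a=cv2.imread("pics/s23f.png")[:,:,::-1].astype(int)
s=cam("scene");b=s["pixels"].astype(int);D_=abs(a-b).max(2);print("diff hook",D_[135:215,180:260].max());s2=cam("scene");print(abs(s2["pixels"].astype(int)-b)[135:215,180:260].max())
t=cam("top")
pts={}
for k,y,z in(("stem",0,.172),("eye",0,.116),("br",-.055,0),("tr",-.055,.09)):
    pts[k]=.2447*N+.506*D+y*N+[0,0,.058+z]
overlay(s,pts,180,120,80,90,8,"s24.png")
cv2.imwrite("pics/s24f.png",s["pixels"][:,:,::-1])
E
```

```text
time: 35.2
tool_pos: [0.4251, 0.1443, 0.3208]
tcp_rot: [0.376, 2.944, -0.032]
wrist_force: [0.2, -0.3, -0.6]
width: 0.611
diff hook 24
8
```

View pics/s24.png

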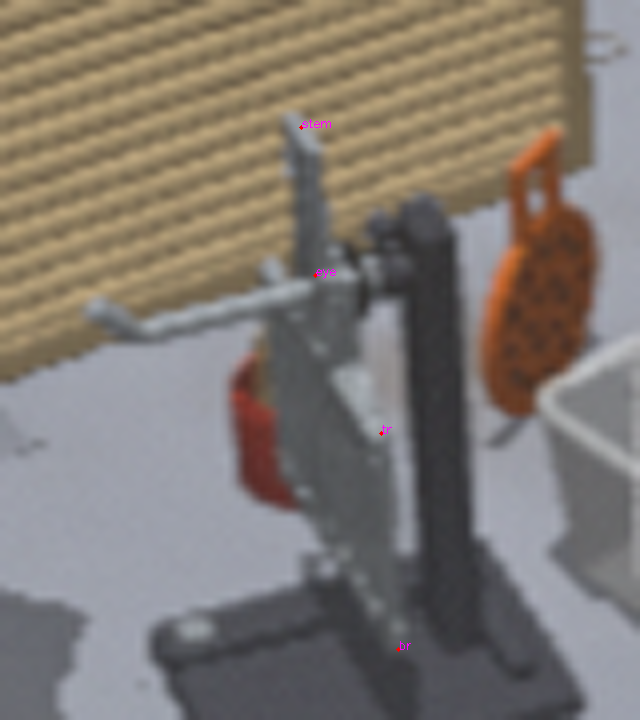

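View pics/s24f.png

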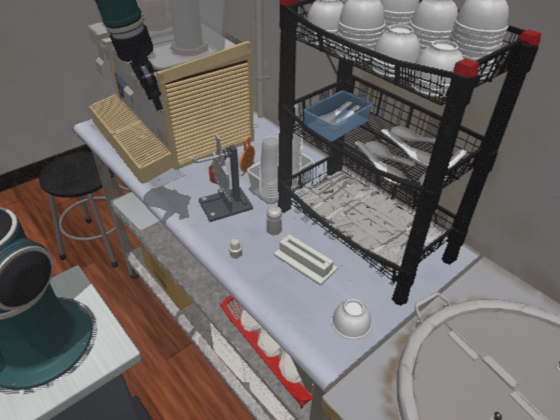

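The grate lines up with where an upright, seated one should project (stem, eye, tr and br points), it is not moving, and the bystanders are in place. I'm handing in.

```bash
python3 -c "
from workcell import job; print(job.finish_job())"
```

```text
the job is handed in; nothing more can be done
None
```

I took the grate by its stem out of the draining block, threaded it over the upturned tip, and slid the strainer back about 30 mm. The drag was about 1 N. When the sprung stop pressed back, I held the wrist force along the hook at about 5 N for over a second. I then eased off to about 2.3 N, lowered the grate onto the prong, let go, and drew the gripper clear. I handed in at about 35 s of the 58 s.

**Last checks:**
- **Hang:** the pictures show the grate seated on the prong and upright, in line with its expected outline. It was in front of the strainer, next to the stop.
- **At rest:** two consecutive pictures differed only at noise level around the hook, and the wrist force was near zero. The bystanders looked untouched.
- **Not directly checked:** the press force comes from the wrist reading, not from the grate–strainer contact itself. The strainer is mostly hidden behind the grate, so I judged its seating and the gap between the two only from the two camera views.
- **Deviation:** the grate pivoted slightly in the fingers while pressing, and it swung back upright after release.

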